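Third hand: swap tin and pulley, then press the pulley against the sprung fence

TASK

The lidded tin and the bracketed mast pulley are in each other's places: stand the tin upright in the shallow tray and let go of it, and bring the pulley to the pad of the assembly fixture. Then, with the pulley standing upright on the pad in the middle of the fence's width, press its flat back plate squarely against the sprung fence with a steady push of about 10 N (fence pushed in about 10 mm, never to the end of its travel) so that I can bolt it from behind; keep that push for at least two seconds and finish while still holding it there, only the pulley touching the fence. Keep the tin upright all the time and leave the other things on the bench where they are.

Things in the scene. Friction and masses are not known exactly. Their poses are not given: they have to be found in the camera images.
- tin_center (a point): Lidded plain aluminium tin, an upright cylinder 58 mm in diameter and 54 mm high, about 0.25 kg. The point is its centre, 27 mm above its underside; z up. At the start it stands on the fixture's pad.
- pulley_center (a point): Mast pulley, 0.3 kg: white wheel on edge between two steel cheeks, with a back plate; starts in the tray. Point: 31 mm above its flat underside. z up, x to the back plate, y across the cheeks. Flat cheeks: 36 mm over both (y), x -34 to 24 mm, 62 mm high. Back plate 6 mm thick, 70 wide, 56 high, flat outer face at x = +30 mm. Grip it across the cheeks from above.
- pad (a point): Centre of the top of the fixture's hard black pad, 110 (x) by 100 mm (y), 12 mm above the bench. x points to the fence, z up. The fixture is bolted down; its 8 mm base plate runs from x -60 to +130 mm, 130 mm wide. The fence's face at rest is 45 mm from this point along x; a fixed block 50 mm high stands behind it (x 98 to 120 mm).
- fence_face (a point): Centre of the front face of the sprung fence, an upright aluminium plate 120 mm wide (y), 46 high, 6 thick, lower edge 2 mm above the pad, top edge 60 mm above the bench. x points into the fence, the way it is pushed; the point moves with it. The pulley's x is to point the same way.
- fence (a joint): How far the sprung fence is pushed in along x: 0 at rest, 0.025 m at its end stop. Springs: 2 N preload plus 0.8 N per mm, so 10 mm means 10 N.
- tray_floor (a point): Centre of the inner floor of the shallow square grey tray fixed to the bench: 126 mm square outside, 118 inside, floor 4 mm and rim 12 mm above the bench. Axes along the walls, z up. Tray and fixture stand left and right of the robot, either way round; the bench between them (x 0.48 to 0.58 m, y -0.05 to 0.05 m) is bare: things may be set down there.
- crimper: Bystander: yellow-handled crimping tool lying flat, 200 mm long (along its x), 80 mm wide, 22 mm high; origin on the bench near its middle.
- spare_wheel: Bystander: bare white plastic pulley wheel lying flat, 56 mm across, 22 mm high; origin at the centre of its underside.
- spare_knob: Bystander: black plastic knob standing on the bench, 38 mm across, 22 mm high; origin at the centre of its underside.
- jar: Bystander: lidded glass jar, 70 mm across, 90 mm high; origin at the centre of its underside.
- screwdriver: Bystander: screwdriver lying on the bench, 180 mm long along its x; origin under its middle.
There are look-alikes about, which are no part of the job. What is shaped like the part that bears tin_center but purple is not meant. What is shaped like the part that bears pulley_center but blue is not meant.

How it is judged:
On the way, in this order (a step that is already met when the one before it is completed fails the run):
1. the tin stands upright in the tray, let go (x of tin_center in the frame of tray_floor between -0.033 and 0.033 m and y of tin_center in the frame of tray_floor between -0.033 and 0.033 m and z of tin_center in the frame of tray_floor between 0.022 and 0.032 m and angle between tin_center's own z axis and vertical below 0.1 rad and contact force between the fingers and tin below 0.2 N and linear speed of tin below 0.03 m/s), for 0.2 s.
2. the pulley, upright on the pad, is pressed squarely against the fence with 6 to 14 N for 2 s (contact force between pulley and fence between 6 and 14 N and value of joint fence between 0.004 and 0.016 m and y of pulley_center in the frame of pad between -0.02 and 0.02 m and z of pulley_center in the frame of pad between 0.025 and 0.038 m and x of pulley_center in the frame of fence_face between -0.033 and -0.027 m and angle between pulley_center's own z axis and vertical below 0.1 rad and angle between the x axis of pulley_center and the x axis of fence_face, either way round below 0.1 rad and contact force between each of the arm, the fingers and fence below 0.3 N and linear speed of pulley below 0.02 m/s), for 2 s.
At the end, for the whole second after the job is handed in: Tin at rest, untouched, upright (0.1 rad) in the tray, within 33 mm of its centre on each axis. Pulley on the pad (within 6 mm), within 20 mm of mid-fence, upright and square (0.1 rad), still held pressed on the fence with 6 to 14 N (fence in 4 to 16 mm), robot not touching the fence (all of step 1 and all of step 2); the arm keeps its last pose, push and grip.
It fails at once if the fence is driven to its end stop (value of joint fence above 0.0235 m).
It fails at once if the tin is tipped (angle between tin_center's own z axis and vertical above 0.5 rad).
It fails at once if a bystander is disturbed (moved over 30 mm) (distance of any of crimper, spare_wheel, spare_knob, jar, screwdriver from where it was at the start of the episode above 0.03 m).
It also fails if it takes over 72 s, if anything falls off the work surface, if the arm or the gripper's body presses on something with over 40 N, if the wrist force passes 120 N, or if a joint passes its speed limit or range.

ROBOT

A 6-joint arm with a two-finger parallel gripper is mounted at the origin on the work surface. World frame = base frame: x ahead of the robot, y to its left, z up, the work surface at z = 0. Lengths are in m, angles in rad, forces in N, time in s.
With the tool pointing down it reaches from about 0.25 to 0.725 m from the base axis. Payload 4 kg.
Tool frame: the origin (TCP) lies at the very end of the fingers, on their centre line; the grasp point (between the pads) lies 19 mm behind it; x points along the fingers, y is the direction in which the jaws open and shut, and the axes are right-handed (so a half turn about x gives the same grasp; the last joint's range is limited). The gripper opens to 85 mm and grips with 20 to 120 N. Pads are 22 mm wide; open, the fingers measure 114 mm over their backs; the gripper's body (76 mm by 85 mm) begins 54 mm behind the grasp point. The pads swing forward as they close: fully open they stand 13 mm farther back than shut.
Start: joints at [-1.129, 0.241, 0.005, 1.335, 0, 1.571], TCP at [0.214, -0.452, 0.231] pointing down, gripper open.
Joint ranges: [-2.72, 2.72], [-1.05, 1.87], [-1.09, 1.28], [-1.99, 2.15], [-1.42, 1.44], [-3.14, 3.14]. Speed limits (rad/s): [2.79, 2.79, 3.14, 3.14, 3.14, 3.14].

INTERFACE

Orientations are given as a unit quaternion [x, y, z, w].
In Python, from workcell import get_obs, camera, job_done gives the robot as it stands. The module is installed in compiled form; this text tells all that it offers.
- The arm moves only by the tool arm_command, never from a script. Its argument "motion" is a list of rows, each an object of numbers: "x", "y", "z": the shift along the tool's x, y, z in m; "roll": the turn about the tool's x in rad; "fingers": the opening, from 0 (shut) to 1 (fully open). A call has 1 to 20 rows; each row shifts and turns the pose as measured when the row begins, along the tool's axes as they then stand; what a row does not reach is not made up. A row lasts 1/12 s, in which the tool goes at most 41.7 mm and 7.16 degrees, less where a joint would pass 70% of its speed; a pose out of reach is approached as far as the arm can. A call is refused whole if a number of a shift passes 0.0417 or a number of a turn 0.125, either way. A call with a gripper value outside its range is refused whole. The fingers move at their own pace and stop on an object; the grip force is fixed at half the most. Time passes only in rows, so rows that do not move let the fingers close. It gives the time, the measured TCP pose, the force and the opening at its end, in the units of the state.
- get_obs(): the state, without advancing time (a new reading comes with each control period).
- camera(name): name is "side" or "top" or "wrist"; returns a dict with "frame" (400x640x3 uint8, red, green, blue), "intrinsics" (3x3 intrinsics, pixels), "rvec" (rotation vector, rad) and "tvec" (3), from world to camera coordinates, as OpenCV has them. Camera axes: x right, y down, z forward; pixel columns grow to the right and rows downward; lengths in m; the calibration is good to about 2 mm. A picture is of the moment at which its call begins. There is no depth.
- job_done(): hands the job in, once; it reports no verdict.
The state is a dict: "clock": time; "joint_pos": joint angles; "joint_vel": joint speeds; "tau": joint torques, N m; "eef_pos": TCP position; "tool_rot": TCP orientation; "ft_force": force on the tool from outside, world axes, zero at the start; "ft_torque": the same for the moment, N m; "grip_width": finger opening in m.
Only numpy, scipy, OpenCV 4.12 (cv2) and the standard library are available. Lean on these libraries where they do the work, as an engineer would, in place of code of your own. Each camera call takes 0.05 s, during which the arm holds its last target.

## Working session

There is one attempt and no reset: what is moved stays moved. The work goes in short steps, Python scripts to look and compute and a tool call to move; the robot and the scene stay as the last step left them, time stands still between calls to the robot, and variables do not carry over. Pictures are saved under pics/ and viewed, and the job is handed in when it is done.

Besides the shell and the picture viewer there is one more tool, called after "Request:" as name(argument=value, ...), one argument or row to a line, values as JSON. arm_command: Moves the arm, as the interface text tells. Its arguments: {"type":"object","properties":{"motion":{"type":"array","items":{"type":"object","properties":{"x":{"type":"number"},"y":{"type":"number"},"z":{"type":"number"},"roll":{"type":"number"},"fingers":{"type":"number"}}}}},"required":["motion"]}

```bash
mkdir -p pics
cat > h.py <<'E'
import numpy as np, cv2
from workcell import get_obs, camera, job_done
def grab(n,fn):
    c=camera(n); cv2.imwrite('pics/'+fn,c['frame'][:,:,::-1]); np.savez('pics/'+fn+'.npz',**c); return c
def ld(fn): return dict(np.load('pics/'+fn+'.npz'))
def ray(c,u,v,z):
    R=cv2.Rodrigues(np.array(c['rvec'],float))[0]; t=np.array(c['tvec'],float).ravel()
    d=R.T@np.linalg.inv(c['intrinsics'])@np.array([u,v,1.]); o=-R.T@t
    return (o+d*(z-o[2])/d[2]).round(4)
def proj(c,P):
    return cv2.projectPoints(np.array(P,float).reshape(-1,1,3),np.array(c['rvec'],float),np.array(c['tvec'],float),c['intrinsics'],None)[0].reshape(-1,2).round(1)
E
python3 - <<'E'
from h import *
o=get_obs()
for k in o: print(k,np.round(o[k],3))
for n in('top','side','wrist'): grab(n,n+'0.png')
E
```

```text
clock 0.0
joint_pos [-1.129  0.241  0.004  1.335  0.     1.571]
joint_vel [-0.001  0.    -0.002  0.001 -0.001 -0.002]
tau [-0.0000e+00 -3.7232e+01  2.5241e+01  1.7000e-02 -0.0000e+00 -0.0000e+00]
eef_pos [ 0.214 -0.451  0.23 ]
tool_rot [-0.69  -0.156  0.69  -0.154]
ft_force [-0.036 -0.065  0.242]
ft_torque [ 0.006 -0.008  0.002]
grip_width 0.085
```

View pics/top0.png

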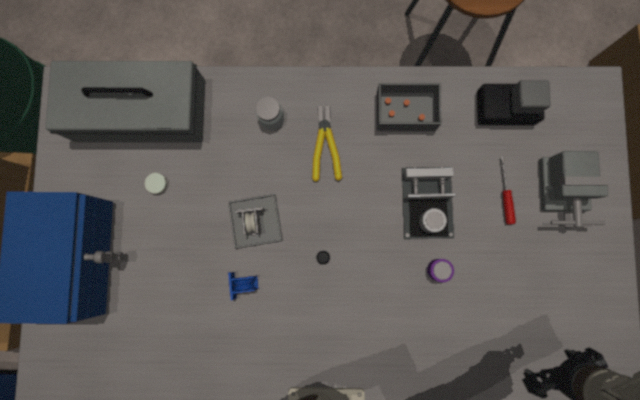

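View pics/side0.png

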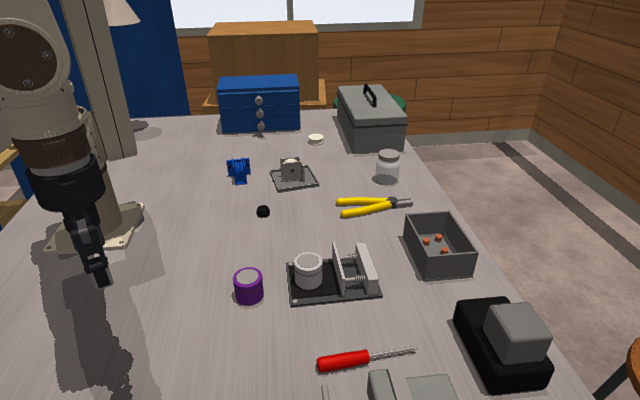

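View pics/wrist0.png

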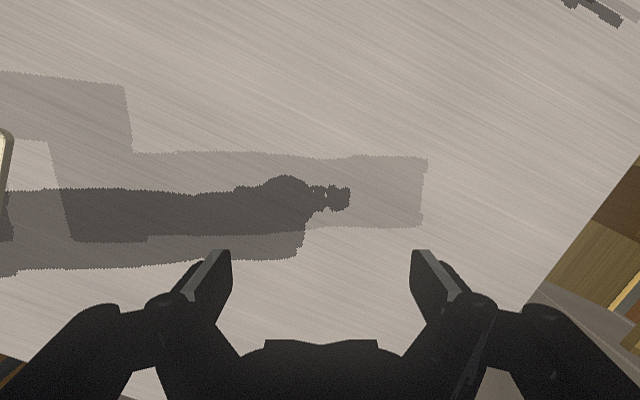

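Top view: the aluminium tin is at (433,220) on the pad and the purple look-alike is at (440,270). The steel and white pulley is in the tray at (250,222). The blue look-alike is at (243,284), the spare wheel at (155,183) and the jar at (268,110). Plain aluminium on the pad and steel/white in the tray fit the description. I'll check both in close crops.

Run:
```python
from h import *
a=cv2.imread('pics/top0.png'); s=cv2.imread('pics/side0.png')
f=lambda im,x,y,w,h,k: cv2.resize(im[y:y+h,x:x+w],None,fx=k,fy=k,interpolation=cv2.INTER_CUBIC)
A=f(a,220,180,80,60,5);B=f(a,390,155,80,100,5)
A=cv2.copyMakeBorder(A,0,200,0,0,cv2.BORDER_CONSTANT)
cv2.imwrite('pics/crop1.png',np.hstack([A,B]))
cv2.imwrite('pics/crop2.png',f(s,260,140,130,170,3))
c=ld('top0.png')
print(ray(c,320,200,0), ray(c,330,200,0), ray(c,320,210,0))
print(np.round(cv2.Rodrigues(c['rvec'])[0],3))
```

```text
[0.575  0.0196 0.    ] [ 0.5752 -0.007   0.    ] [0.5482 0.0194 0.    ]
[[ 0.009 -1.    -0.019]
 [-0.992 -0.007 -0.124]
 [ 0.124  0.02  -0.992]]
```

View pics/crop1.png

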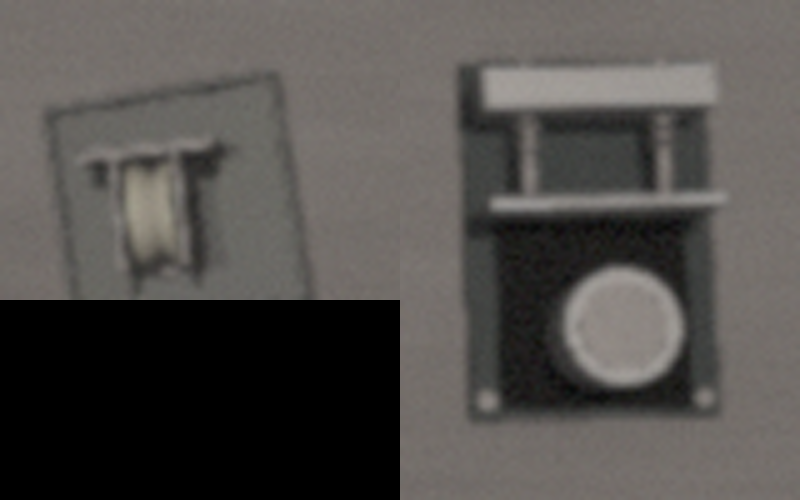

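View pics/crop2.png

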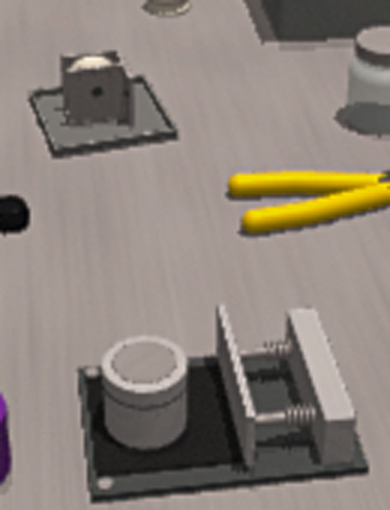

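The crop shows a plain aluminium tin on the pad, set right of the pad's middle. The pulley in the tray is white between steel cheeks, with its back plate towards the far side (+x). Both choices hold, so next I compute the poses.

Run:
```python
from h import *
c=ld('top0.png')
B=lambda x,y,z: ray(c,(x-400+.5)/5-.5+390,(y+.5)/5-.5+155,z)
A=lambda x,y,z: ray(c,(x+.5)/5-.5+220,(y+.5)/5-.5+180,z)
print('tin',B(623,325,.066))
bl,br,tl,tr=B(470,418,.008),B(718,412,.008),B(460,65,.008),B(716,62,.008)
print('base',bl,br,tl,tr)
f1,f2=B(490,212,.06),B(727,206,.06)
print('fence top front',f1,f2,np.hypot(*(f1-f2)[:2]),np.arctan2((f1-f2)[0],-(f1-f2)[1]))
b1,b2=B(485,110,.05),B(716,106,.05)
print('block',b1,b2)
print('plate',A(80,162,.056),A(217,146,.056))
print('tray TL,TR',A(47,110,.012),A(275,75,.012))
print('pulley wheel centre top',A(155,205,.062))
# tray full
a=cv2.imread('pics/top0.png');cv2.imwrite('pics/crop3.png',cv2.resize(a[185:255,220:295],None,fx=8,fy=8,interpolation=cv2.INTER_CUBIC))
```

```text
tin [ 0.5198 -0.2684  0.066 ]
base [ 0.475  -0.2003  0.008 ] [ 0.4792 -0.3295  0.008 ] [ 0.6625 -0.1973  0.008 ] [ 0.6649 -0.3331  0.008 ]
fence top front [ 0.5771 -0.2038  0.06  ] [ 0.581  -0.3233  0.06  ] 0.11956362323047923 -3.1089682498694864
block [ 0.6311 -0.2035  0.05  ] [ 0.6339 -0.3216  0.05  ]
plate [0.536 0.233 0.056] [0.5447 0.1632 0.056 ]
tray TL,TR [0.5676 0.2606 0.012 ] [0.5871 0.1399 0.012 ]
pulley wheel centre top [0.5139 0.193  0.062 ]
```

View pics/crop3.png

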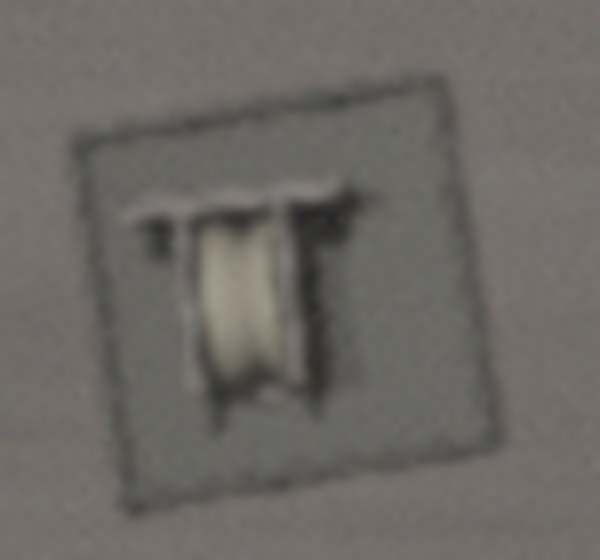

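```bash
cat >> h.py <<'E'
from scipy.spatial.transform import Rotation as Ro
def where(tgt=None,jaw=None):
    o=get_obs(); R=Ro.from_quat(o['tool_rot']).as_matrix(); p=np.array(o['eef_pos'])
    j=np.arctan2(R[1,1],R[0,1])
    print('t',round(o['clock'],2),'p',p.round(4),'toolx',R[:,0].round(3),'jawdir',round(j,4),'F',np.round(o['ft_force'],1),'w',round(o['grip_width'],4),'j',np.round(o['joint_pos'],2))
    if tgt is not None: print('shift in tool axes',(R.T@(np.array(tgt)-p)).round(4))
    if jaw is not None:
        d=(jaw-j+np.pi/2)%np.pi-np.pi/2; print('roll',round(-d,4),'or',round(-d+np.pi*np.sign(d),4))
E
python3 - <<'E'
from h import *
c=ld('top0.png')
A=lambda x,y,z: ray(c,(x+.5)/8-.5+220,(y+.5)/8-.5+185,z)
P=[A(78,138,.012),A(442,80,.012),A(502,438,.012),A(130,512,.012)]
print(P,np.mean(P,0)); 
where((0.51,0.19,0.25),np.pi/2+.124)
R=Ro.from_quat(get_obs()['tool_rot']).as_matrix();print(R.round(3))
w=ld('wrist0.png');print(proj(w,get_obs()['eef_pos']))
E
```

```text
[array([0.567 , 0.2598, 0.012 ]), array([0.5872, 0.1393, 0.012 ]), array([0.4692, 0.117 , 0.012 ]), array([0.444 , 0.2385, 0.012 ])] [0.51685 0.18865 0.012  ]
t 0.15 p [ 0.2136 -0.4516  0.2306] toolx [-0.001  0.001 -1.   ] jawdir -1.129 F [ 0.8 -0.   0. ] w 0.0854 j [-1.13  0.24  0.    1.34 -0.    1.57]
shift in tool axes [-0.0187 -0.4532 -0.5423]
roll 0.3178 or -2.8238
[[-0.001  0.428 -0.904]
 [ 0.001 -0.904 -0.428]
 [-1.    -0.002  0.   ]]
[[320.2 253.9]]
```

Request:
arm_command(
  motion=[
    {"roll": 0.106},
    {"roll": 0.106},
    {"roll": 0.106},
    {"y": -0.033,"z": -0.0205},
    {"y": -0.033,"z": -0.0205},
    {"y": -0.033,"z": -0.0205},
    {"y": -0.033,"z": -0.0205},
    {"y": -0.033,"z": -0.0205},
    {"y": -0.033,"z": -0.0205},
    {"y": -0.033,"z": -0.0205},
    {"y": -0.033,"z": -0.0205},
    {"y": -0.033,"z": -0.0205},
    {"y": -0.033,"z": -0.0205},
    {"y": -0.033,"z": -0.0205},
    {"y": -0.033,"z": -0.0205},
    {"y": -0.033,"z": -0.0205},
    {"y": -0.033,"z": -0.0205},
    {"y": -0.033,"z": -0.0205},
    {"y": -0.033,"z": -0.0205},
    {"y": -0.033,"z": -0.0205},
  ],
)

```text
schema error: expected keys x, y, z, roll, fingers
```

Run:
```python
from h import *
where((0.51,0.19,0.22),np.pi/2+.124)
```

```text
t 0.15 p [ 0.2136 -0.4516  0.2306] toolx [-0.001  0.001 -1.   ] jawdir -1.129 F [ 0.8 -0.   0. ] w 0.0854 j [-1.13  0.24  0.    1.34 -0.    1.57]
shift in tool axes [ 0.0113 -0.4532 -0.5423]
roll 0.3178 or -2.8238
```

All five keys are required in every row.

Request:
arm_command(
  motion=[
    {"x": 0,"y": 0,"z": 0,"roll": 0.106,"fingers": 1},
    {"x": 0,"y": 0,"z": 0,"roll": 0.106,"fingers": 1},
    {"x": 0,"y": 0,"z": 0,"roll": 0.106,"fingers": 1},
    {"x": 0,"y": -0.033,"z": -0.0205,"roll": 0,"fingers": 1},
    {"x": 0,"y": -0.033,"z": -0.0205,"roll": 0,"fingers": 1},
    {"x": 0,"y": -0.033,"z": -0.0205,"roll": 0,"fingers": 1},
    {"x": 0,"y": -0.033,"z": -0.0205,"roll": 0,"fingers": 1},
    {"x": 0,"y": -0.033,"z": -0.0205,"roll": 0,"fingers": 1},
    {"x": 0,"y": -0.033,"z": -0.0205,"roll": 0,"fingers": 1},
    {"x": 0,"y": -0.033,"z": -0.0205,"roll": 0,"fingers": 1},
    {"x": 0,"y": -0.033,"z": -0.0205,"roll": 0,"fingers": 1},
    {"x": 0,"y": -0.033,"z": -0.0205,"roll": 0,"fingers": 1},
    {"x": 0,"y": -0.033,"z": -0.0205,"roll": 0,"fingers": 1},
    {"x": 0,"y": -0.033,"z": -0.0205,"roll": 0,"fingers": 1},
    {"x": 0,"y": -0.033,"z": -0.0205,"roll": 0,"fingers": 1},
    {"x": 0,"y": -0.033,"z": -0.0205,"roll": 0,"fingers": 1},
    {"x": 0,"y": -0.033,"z": -0.0205,"roll": 0,"fingers": 1},
    {"x": 0,"y": -0.033,"z": -0.0205,"roll": 0,"fingers": 1},
    {"x": 0,"y": -0.033,"z": -0.0205,"roll": 0,"fingers": 1},
    {"x": 0,"y": -0.033,"z": -0.0205,"roll": 0,"fingers": 1},
  ],
)

```text
clock: 1.82
eef_pos: [0.5127, 0.1118, 0.2277]
tool_rot: [-0.7, -0.084, 0.708, -0.047]
ft_force: [-0.4, -0.8, -0.5]
grip_width: 0.0855
```

Run:
```python
from h import *
where((0.51,0.19,0.22),np.pi/2+.124)
```

```text
t 1.82 p [0.5127 0.1118 0.2277] toolx [-0.016  0.05  -0.999] jawdir -1.3856 F [-0.4 -0.8 -0.5] w 0.0855 j [0.18 0.3  0.07 1.35 0.05 3.14]
shift in tool axes [ 0.0116 -0.0769 -0.0118]
roll 0.0612 or -3.0804
```

Request:
arm_command(
  motion=[
    {"x": 0,"y": -0.02,"z": 0,"roll": -0.12,"fingers": 1},
    {"x": 0,"y": -0.02,"z": 0,"roll": -0.12,"fingers": 1},
    {"x": 0,"y": -0.02,"z": 0,"roll": -0.12,"fingers": 1},
    {"x": 0,"y": 0,"z": 0,"roll": -0.12,"fingers": 1},
    {"x": 0,"y": 0,"z": 0,"roll": 0,"fingers": 1},
  ],
)

```text
clock: 2.23
eef_pos: [0.497, 0.1758, 0.2268]
tool_rot: [-0.664, -0.259, 0.666, -0.221]
ft_force: [-0.0, -0.8, 0.1]
grip_width: 0.0855
```

Run:
```python
from h import *
where((0.51,0.19,0.22),np.pi/2+.124)
```

```text
t 2.23 p [0.497  0.1758 0.2268] toolx [-0.02   0.05  -0.999] jawdir -0.8786 F [-0.  -0.8  0.1] w 0.0855 j [0.31 0.3  0.07 1.35 0.05 2.76]
shift in tool axes [ 0.0073 -0.0023 -0.019 ]
roll 0.5682 or -2.5734
```

The J6 limit left a 0.05 rad tool tilt, and rolling alone can't remove it. I'll roll to the opposite J6 limit, where the same effect should cancel it.

Request:
arm_command(
  motion=[
    {"x": 0,"y": 0,"z": 0,"roll": -0.125,"fingers": 1},
    {"x": 0,"y": 0,"z": 0,"roll": -0.125,"fingers": 1},
    {"x": 0,"y": 0,"z": 0,"roll": -0.125,"fingers": 1},
    {"x": 0,"y": 0,"z": 0,"roll": -0.125,"fingers": 1},
    {"x": 0,"y": 0,"z": 0,"roll": -0.125,"fingers": 1},
    {"x": 0,"y": 0,"z": 0,"roll": -0.125,"fingers": 1},
    {"x": 0,"y": 0,"z": 0,"roll": -0.125,"fingers": 1},
    {"x": 0,"y": 0,"z": 0,"roll": -0.125,"fingers": 1},
    {"x": 0,"y": 0,"z": 0,"roll": -0.125,"fingers": 1},
    {"x": 0,"y": 0,"z": 0,"roll": -0.125,"fingers": 1},
    {"x": 0,"y": 0,"z": 0,"roll": -0.125,"fingers": 1},
    {"x": 0,"y": 0,"z": 0,"roll": -0.125,"fingers": 1},
    {"x": 0,"y": 0,"z": 0,"roll": -0.125,"fingers": 1},
    {"x": 0,"y": 0,"z": 0,"roll": -0.125,"fingers": 1},
    {"x": 0,"y": 0,"z": 0,"roll": -0.125,"fingers": 1},
    {"x": 0,"y": 0,"z": 0,"roll": -0.125,"fingers": 1},
    {"x": 0,"y": 0,"z": 0,"roll": -0.125,"fingers": 1},
    {"x": 0,"y": 0,"z": 0,"roll": -0.125,"fingers": 1},
    {"x": 0,"y": 0,"z": 0,"roll": -0.125,"fingers": 1},
    {"x": 0,"y": 0,"z": 0,"roll": -0.125,"fingers": 1},
  ],
)

```text
clock: 3.9
eef_pos: [0.4947, 0.1663, 0.2209]
tool_rot: [-0.001, 0.718, 0.033, 0.696]
ft_force: [0.3, 0.3, -0.4]
grip_width: 0.0857
```

Run:
```python
from h import *
where((0.51,0.19,0.22),np.pi/2+.124)
```

```text
t 3.9 p [0.4947 0.1663 0.2209] toolx [-0.032  0.045 -0.998] jawdir 1.6185 F [ 0.3  0.3 -0.4] w 0.0857 j [0.29 0.3  0.06 1.35 0.05 0.24]
shift in tool axes [0.0015 0.0229 0.0165]
roll -0.0763 or 3.0653
```

Run:
```python
from h import *
grab('wrist','wrist1.png')
```

```text
(no output)
```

View pics/wrist1.png

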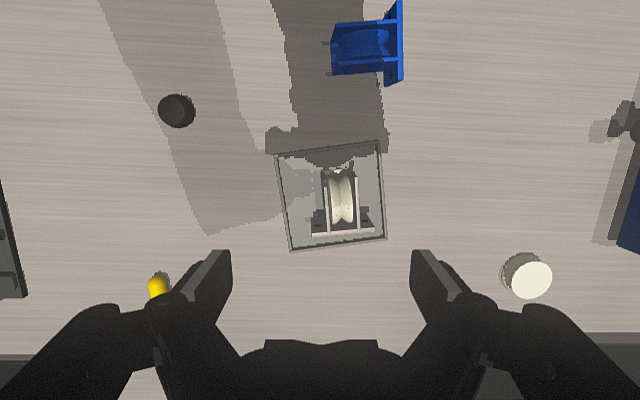

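Request:
arm_command(
  motion=[
    {"x": 0,"y": 0,"z": 0,"roll": -0.125,"fingers": 1},
    {"x": 0,"y": 0,"z": 0,"roll": -0.125,"fingers": 1},
    {"x": 0,"y": 0,"z": 0,"roll": -0.125,"fingers": 1},
    {"x": 0,"y": 0,"z": 0,"roll": -0.125,"fingers": 1},
    {"x": 0,"y": 0,"z": 0,"roll": -0.125,"fingers": 1},
    {"x": 0,"y": 0,"z": 0,"roll": -0.125,"fingers": 1},
    {"x": 0,"y": 0,"z": 0,"roll": -0.125,"fingers": 1},
    {"x": 0,"y": 0,"z": 0,"roll": -0.125,"fingers": 1},
    {"x": 0,"y": 0,"z": 0,"roll": -0.125,"fingers": 1},
    {"x": 0,"y": 0,"z": 0,"roll": -0.125,"fingers": 1},
    {"x": 0,"y": 0,"z": 0,"roll": -0.125,"fingers": 1},
    {"x": 0,"y": 0,"z": 0,"roll": -0.125,"fingers": 1},
    {"x": 0,"y": 0,"z": 0,"roll": -0.125,"fingers": 1},
    {"x": 0,"y": 0,"z": 0,"roll": -0.125,"fingers": 1},
    {"x": 0,"y": 0,"z": 0,"roll": -0.125,"fingers": 1},
    {"x": 0,"y": 0,"z": 0,"roll": -0.125,"fingers": 1},
    {"x": 0,"y": 0,"z": 0,"roll": -0.125,"fingers": 1},
    {"x": 0,"y": 0,"z": 0,"roll": -0.125,"fingers": 1},
    {"x": 0,"y": 0,"z": 0,"roll": -0.125,"fingers": 1},
    {"x": 0,"y": 0,"z": 0,"roll": -0.125,"fingers": 1},
  ],
)

```text
clock: 5.62
eef_pos: [0.4936, 0.1571, 0.2169]
tool_rot: [-0.657, 0.199, 0.694, 0.218]
ft_force: [-0.2, 0.3, 0.8]
grip_width: 0.085
```

Run:
```python
from h import *
where((0.51,0.19,0.22),np.pi/2+.124)
```

```text
t 5.62 p [0.4936 0.1571 0.2169] toolx [-0.041  0.042 -0.998] jawdir -2.1695 F [-0.2  0.3  0.8] w 0.085 j [ 0.28  0.3   0.05  1.35  0.05 -2.27]
shift in tool axes [-0.0024 -0.0365  0.0051]
roll -0.7227 or 2.4189
```

Request:
arm_command(
  motion=[
    {"x": 0,"y": 0,"z": 0,"roll": -0.125,"fingers": 1},
    {"x": 0,"y": 0,"z": 0,"roll": -0.125,"fingers": 1},
    {"x": 0,"y": 0,"z": 0,"roll": -0.125,"fingers": 1},
    {"x": 0,"y": 0,"z": 0,"roll": -0.125,"fingers": 1},
    {"x": 0,"y": 0,"z": 0,"roll": -0.125,"fingers": 1},
    {"x": 0,"y": 0,"z": 0,"roll": -0.125,"fingers": 1},
    {"x": 0,"y": 0,"z": 0,"roll": -0.125,"fingers": 1},
    {"x": 0,"y": 0,"z": 0,"roll": -0.08,"fingers": 1},
  ],
)

```text
clock: 6.28
eef_pos: [0.4872, 0.1721, 0.2152]
tool_rot: [-0.687, -0.12, 0.71, -0.1]
ft_force: [0.5, 0.6, 0.1]
grip_width: 0.0855
```

Run:
```python
from h import *
where()
```

```text
t 6.28 p [0.4872 0.1721 0.2152] toolx [-0.037  0.022 -0.999] jawdir -1.2584 F [0.5 0.6 0.1] w 0.0855 j [ 0.32  0.3   0.05  1.34  0.03 -3.13]
```

Request:
arm_command(
  motion=[
    {"x": 0,"y": 0,"z": 0,"roll": -0.06,"fingers": 1},
  ],
)

```text
clock: 6.37
eef_pos: [0.4822, 0.1853, 0.215]
tool_rot: [-0.686, -0.128, 0.707, -0.116]
ft_force: [-0.1, -0.0, 0.3]
grip_width: 0.0855
```

Run:
```python
from h import *
where()
```

```text
t 6.37 p [0.4822 0.1853 0.215 ] toolx [-0.032  0.012 -0.999] jawdir -1.224 F [-0.1 -0.   0.3] w 0.0855 j [ 0.35  0.3   0.04  1.34  0.02 -3.14]
```

Request:
arm_command(
  motion=[
    {"x": 0,"y": 0,"z": 0,"roll": -0.06,"fingers": 1},
  ],
)

```text
clock: 6.45
eef_pos: [0.4769, 0.1982, 0.2148]
tool_rot: [-0.685, -0.136, 0.704, -0.132]
ft_force: [-0.1, 1.0, 0.5]
grip_width: 0.0852
```

Run:
```python
from h import *
where()
```

```text
t 6.45 p [0.4769 0.1982 0.2148] toolx [-0.028  0.001 -1.   ] jawdir -1.19 F [-0.1  1.   0.5] w 0.0852 j [ 0.39  0.3   0.04  1.34  0.01 -3.14]
```

Request:
arm_command(
  motion=[
    {"x": 0,"y": 0,"z": 0,"roll": -0.06,"fingers": 1},
  ],
)

```text
clock: 6.53
eef_pos: [0.4709, 0.2112, 0.2146]
tool_rot: [-0.683, -0.144, 0.701, -0.148]
ft_force: [0.2, -1.1, 0.4]
grip_width: 0.0858
```

Request:
arm_command(
  motion=[
    {"x": 0,"y": 0,"z": 0,"roll": 0.125,"fingers": 1},
    {"x": 0,"y": 0,"z": 0,"roll": 0.125,"fingers": 1},
    {"x": 0,"y": 0,"z": 0,"roll": 0.125,"fingers": 1},
    {"x": 0,"y": 0,"z": 0,"roll": 0.125,"fingers": 1},
    {"x": 0,"y": 0,"z": 0,"roll": 0.125,"fingers": 1},
    {"x": 0,"y": 0,"z": 0,"roll": 0.125,"fingers": 1},
    {"x": 0,"y": 0,"z": 0,"roll": 0.125,"fingers": 1},
    {"x": 0,"y": 0,"z": 0,"roll": 0.125,"fingers": 1},
    {"x": 0,"y": 0,"z": 0,"roll": 0.125,"fingers": 1},
    {"x": 0,"y": 0,"z": 0,"roll": 0.125,"fingers": 1},
    {"x": 0,"y": 0,"z": 0,"roll": 0.125,"fingers": 1},
    {"x": 0,"y": 0,"z": 0,"roll": 0.125,"fingers": 1},
    {"x": 0,"y": 0,"z": 0,"roll": 0.125,"fingers": 1},
    {"x": 0,"y": 0,"z": 0,"roll": 0.125,"fingers": 1},
    {"x": 0,"y": 0,"z": 0,"roll": 0.125,"fingers": 1},
    {"x": 0,"y": 0,"z": 0,"roll": 0.125,"fingers": 1},
    {"x": 0,"y": 0,"z": 0,"roll": 0.125,"fingers": 1},
    {"x": 0,"y": 0,"z": 0,"roll": 0.125,"fingers": 1},
    {"x": 0,"y": 0,"z": 0,"roll": 0.125,"fingers": 1},
    {"x": 0,"y": 0,"z": 0,"roll": 0.125,"fingers": 1},
  ],
)

```text
clock: 8.2
eef_pos: [0.4687, 0.2067, 0.2108]
tool_rot: [-0.353, 0.624, 0.356, 0.6]
ft_force: [-0.1, 0.2, -0.1]
grip_width: 0.0855
```

Run:
```python
from h import *
where((0.508,0.193,0.21),np.pi/2+.124)
w=ld('wrist1.png')
im=cv2.imread('pics/wrist1.png'); cv2.imwrite('pics/crop4.png',cv2.resize(im[130:260,260:400],None,fx=4.5,fy=4.5,interpolation=cv2.INTER_CUBIC))
```

```text
t 8.2 p [0.4687 0.2067 0.2108] toolx [-0.031 -0.013 -0.999] jawdir 2.6199 F [-0.1  0.2 -0.1] w 0.0855 j [ 0.42  0.3   0.03  1.34  0.   -0.63]
shift in tool axes [-0.0002 -0.0409  0.0077]
roll 0.9251 or -2.2165
```

View pics/crop4.png

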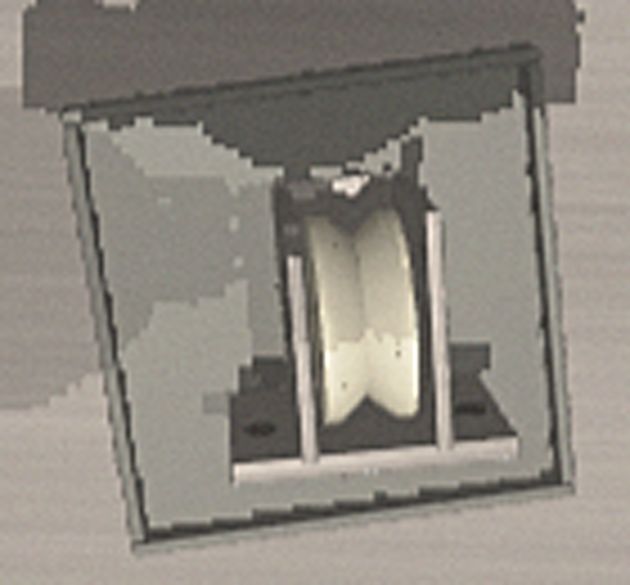

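Run:
```python
from h import *
c=ld('wrist1.png')
A=lambda x,y,z: ray(c,(x+.5)/4.5-.5+260,(y+.5)/4.5-.5+130,z)
a,b=A(235,481,.056),A(519,457,.056)
print('plate outer',a,b,np.linalg.norm(a-b),'mid',(a+b)/2)
v=(b-a)[:2]; yaw=np.arctan2(v[1],v[0])-np.pi/2; print('yaw plate',yaw)
l0,l1,r0,r1=A(290,262,.062),A(303,462,.062),A(440,212,.062),A(453,448,.062)
print('cheeks',l0,l1,r0,r1); 
for p,q in((l0,l1),(r0,r1)): d=(q-p)[:2]; print('yaw',np.arctan2(d[1],d[0]))
m=(l1+r1)/2; print(m)
y=.12
print('centre from plate',(a+b)[:2]/2-.03*np.array([np.cos(yaw),np.sin(yaw)]))
T=[A(66,118,.012),A(540,50,.012),A(575,490,.012),A(135,552,.012)]
print('tray',T,np.mean(T,0))
```

```text
plate outer [0.5498 0.1664 0.056 ] [0.5415 0.2357 0.056 ] 0.06979527204617803 mid [0.54565 0.20105 0.056  ]
yaw plate 0.11920131705447523
cheeks [0.4936 0.1767 0.062 ] [0.5421 0.1822 0.062 ] [0.4806 0.2104 0.062 ] [0.5375 0.218  0.062 ]
yaw 0.11291966075260258
yaw 0.1327817613705388
[0.5398 0.2001 0.062 ]
centre from plate [0.51586288 0.19748242]
tray [array([0.4684, 0.1203, 0.012 ]), array([0.4458, 0.2421, 0.012 ]), array([0.5669, 0.2638, 0.012 ]), array([0.5891, 0.1406, 0.012 ])] [0.51755 0.1917  0.012  ]
```

Request:
arm_command(
  motion=[
    {"x": 0,"y": 0,"z": 0,"roll": 0.125,"fingers": 1},
    {"x": 0,"y": 0,"z": 0,"roll": 0.125,"fingers": 1},
    {"x": 0,"y": 0,"z": 0,"roll": 0.125,"fingers": 1},
    {"x": 0,"y": 0,"z": 0,"roll": 0.125,"fingers": 1},
    {"x": 0,"y": 0,"z": 0,"roll": 0.125,"fingers": 1},
    {"x": 0,"y": 0,"z": 0,"roll": 0.125,"fingers": 1},
    {"x": 0,"y": 0,"z": 0,"roll": 0.125,"fingers": 1},
    {"x": 0,"y": 0,"z": 0,"roll": 0.06,"fingers": 1},
  ],
)

```text
clock: 8.87
eef_pos: [0.4686, 0.2032, 0.2093]
tool_rot: [-0.041, 0.718, 0.032, 0.694]
ft_force: [0.8, 0.3, 0.2]
grip_width: 0.0855
```

Run:
```python
from h import *
where((0.510,0.1965,0.1),np.pi/2+.12)
```

```text
t 8.87 p [0.4686 0.2032 0.2093] toolx [-0.034 -0.015 -0.999] jawdir 1.6741 F [0.8 0.3 0.2] w 0.0855 j [ 0.41  0.3   0.03  1.34 -0.    0.31]
shift in tool axes [ 0.1079 -0.0097  0.0443]
roll -0.0167 or 3.1249
```

Request:
arm_command(
  motion=[
    {"x": 0.02,"y": -0.0025,"z": 0.011,"roll": -0.004,"fingers": 1},
    {"x": 0.025,"y": -0.0025,"z": 0.011,"roll": -0.004,"fingers": 1},
    {"x": 0.025,"y": -0.0025,"z": 0.011,"roll": -0.004,"fingers": 1},
    {"x": 0.02,"y": -0.0025,"z": 0.011,"roll": -0.004,"fingers": 1},
    {"x": 0.015,"y": 0,"z": 0,"roll": 0,"fingers": 1},
    {"x": 0,"y": 0,"z": 0,"roll": 0,"fingers": 1},
  ],
)

```text
clock: 9.37
eef_pos: [0.5136, 0.1943, 0.1009]
tool_rot: [-0.033, 0.717, 0.025, 0.696]
ft_force: [-0.1, 0.4, -1.3]
grip_width: 0.0853
```

Run:
```python
from h import *
where((0.510,0.1965,0.028),np.pi/2+.12)
grab('wrist','wrist2.png')
```

```text
t 9.37 p [0.5136 0.1943 0.1009] toolx [-0.029 -0.012 -1.   ] jawdir 1.6516 F [-0.1  0.4 -1.3] w 0.0853 j [ 0.36  0.45 -0.05  1.11 -0.    0.28]
shift in tool axes [ 0.0729  0.0032 -0.0012]
roll -0.0392 or 3.1024
```

View pics/wrist2.png

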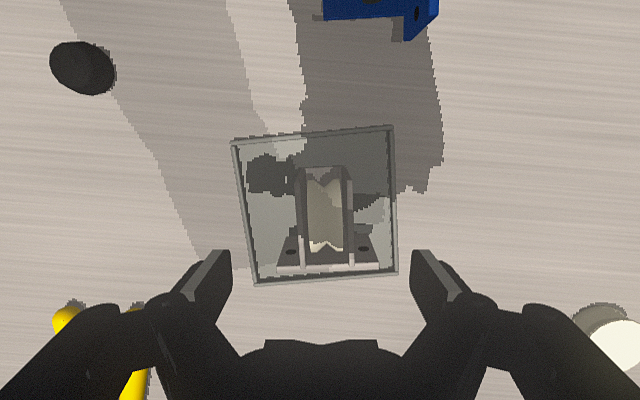

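Run:
```python
from h import *
c=ld('wrist2.png')
y=.12; o=np.array([.516,.1975]); ex=np.array([np.cos(y),np.sin(y)]); ey=np.array([-ex[1],ex[0]])
for a,b,z in((30,-35,56),(30,35,56),(24,-18,62),(24,18,62),(-34,-18,62),(-34,18,62)):
    q=o+ex*a/1e3+ey*b/1e3; print((a,b),proj(c,[*q,z/1e3]))
print(proj(c,get_obs()['eef_pos']))
a,b=ray(c,277,275,.056),ray(c,378,268,.056); print(a,b,(a+b)/2)
```

```text
(30, -35) [[277.5 271.5]]
(30, 35) [[378.6 268.4]]
(24, -18) [[300.8 266.9]]
(24, 18) [[354.7 265.2]]
(-34, -18) [[295.5 181.7]]
(-34, 18) [[353.6 179.5]]
[[321.6 256.4]]
[0.5527 0.1661 0.056 ] [0.5414 0.2354 0.056 ] [0.54705 0.20075 0.056  ]
```

Request:
arm_command(
  motion=[
    {"x": 0.022,"y": 0.001,"z": -0.001,"roll": -0.02,"fingers": 1},
    {"x": 0.02,"y": 0.001,"z": -0.001,"roll": -0.02,"fingers": 1},
    {"x": 0.018,"y": 0.001,"z": 0,"roll": -0.02,"fingers": 1},
    {"x": 0.013,"y": 0,"z": 0,"roll": 0,"fingers": 1},
    {"x": 0,"y": 0,"z": 0,"roll": 0,"fingers": 1},
  ],
)

```text
clock: 9.83
eef_pos: [0.5149, 0.1977, 0.0342]
tool_rot: [-0.048, 0.712, 0.043, 0.7]
ft_force: [0.7, -0.0, -0.2]
grip_width: 0.0857
```

Run:
```python
from h import *
where((0.510,0.1965,0.028),np.pi/2+.12)
```

```text
t 9.83 p [0.5149 0.1977 0.0342] toolx [-0.016 -0.008 -1.   ] jawdir 1.6993 F [ 0.7 -0.  -0.2] w 0.0857 j [ 0.37  0.51 -0.14  0.94 -0.    0.24]
shift in tool axes [ 0.0063 -0.0006 -0.0049]
roll 0.0085 or -3.1331
```

Request:
arm_command(
  motion=[
    {"x": 0.007,"y": 0,"z": -0.005,"roll": 0,"fingers": 1},
    {"x": 0,"y": 0,"z": 0,"roll": 0,"fingers": 0},
    {"x": 0,"y": 0,"z": 0,"roll": 0,"fingers": 0},
    {"x": 0,"y": 0,"z": 0,"roll": 0,"fingers": 0},
    {"x": 0,"y": 0,"z": 0,"roll": 0,"fingers": 0},
    {"x": 0,"y": 0,"z": 0,"roll": 0,"fingers": 0},
    {"x": 0,"y": 0,"z": 0,"roll": 0,"fingers": 0},
  ],
)

```text
clock: 10.42
eef_pos: [0.5131, 0.1984, 0.0336]
tool_rot: [-0.045, 0.708, 0.042, 0.703]
ft_force: [-0.3, -1.1, -3.1]
grip_width: 0.035
```

Run:
```python
from h import *
where((0.53,0.0,0.1),np.pi/2+.12)
```

```text
t 10.42 p [0.5131 0.1984 0.0336] toolx [-0.007 -0.004 -1.   ] jawdir 1.6939 F [-0.3 -1.1 -3.1] w 0.035 j [ 0.37  0.51 -0.15  0.92 -0.    0.25]
shift in tool axes [-0.0657 -0.1992 -0.0081]
roll 0.0031 or -3.1385
```

Request:
arm_command(
  motion=[
    {"x": -0.02,"y": 0,"z": 0,"roll": 0,"fingers": 0},
    {"x": -0.03,"y": 0,"z": 0,"roll": 0,"fingers": 0},
    {"x": -0.02,"y": -0.02,"z": 0,"roll": 0,"fingers": 0},
    {"x": 0,"y": -0.03,"z": 0,"roll": 0,"fingers": 0},
    {"x": 0,"y": -0.035,"z": 0,"roll": 0,"fingers": 0},
    {"x": 0,"y": -0.035,"z": 0,"roll": 0,"fingers": 0},
    {"x": 0,"y": -0.035,"z": 0,"roll": 0,"fingers": 0},
    {"x": 0,"y": -0.03,"z": 0,"roll": 0,"fingers": 0},
    {"x": 0,"y": -0.02,"z": 0,"roll": 0,"fingers": 0},
    {"x": 0,"y": 0,"z": 0,"roll": 0,"fingers": 0},
  ],
)

```text
clock: 11.25
eef_pos: [0.5376, -0.0114, 0.1039]
tool_rot: [-0.048, 0.711, 0.044, 0.7]
ft_force: [0.2, 0.5, -2.6]
grip_width: 0.0355
```

Run:
```python
from h import *
where((0.53,0.0,0.031),np.pi/2+.03)
```

```text
t 11.25 p [ 0.5376 -0.0114  0.1039] toolx [-0.014 -0.007 -1.   ] jawdir 1.7008 F [ 0.2  0.5 -2.6] w 0.0355 j [-0.02  0.41 -0.1   1.08 -0.01 -0.15]
shift in tool axes [ 0.0729  0.0126 -0.005 ]
roll 0.1 or -3.0416
```

Request:
arm_command(
  motion=[
    {"x": 0.02,"y": 0.004,"z": -0.003,"roll": 0.05,"fingers": 0},
    {"x": 0.025,"y": 0.004,"z": -0.003,"roll": 0.05,"fingers": 0},
    {"x": 0.02,"y": 0.003,"z": 0,"roll": 0,"fingers": 0},
    {"x": 0.005,"y": 0,"z": 0,"roll": 0,"fingers": 0},
    {"x": 0,"y": 0,"z": 0,"roll": 0,"fingers": 0},
  ],
)

```text
clock: 11.67
eef_pos: [0.5298, -0.0028, 0.0318]
tool_rot: [-0.009, 0.712, 0.005, 0.702]
ft_force: [0.2, 0.6, -2.2]
grip_width: 0.0349
```

Run:
```python
from h import *
where((0.53,0.0,0.031),np.pi/2+.03)
```

```text
t 11.67 p [ 0.5298 -0.0028  0.0318] toolx [-0.013 -0.005 -1.   ] jawdir 1.59 F [ 0.2  0.6 -2.2] w 0.0349 j [-0.    0.48 -0.21  0.9  -0.01 -0.02]
shift in tool axes [0.0008 0.0028 0.0002]
roll -0.0108 or 3.1308
```

Request:
arm_command(
  motion=[
    {"x": 0.002,"y": 0,"z": 0,"roll": 0,"fingers": 0},
    {"x": 0,"y": 0,"z": 0,"roll": 0,"fingers": 1},
    {"x": 0,"y": 0,"z": 0,"roll": 0,"fingers": 1},
    {"x": 0,"y": 0,"z": 0,"roll": 0,"fingers": 1},
    {"x": 0,"y": 0,"z": 0,"roll": 0,"fingers": 1},
    {"x": 0,"y": 0,"z": 0,"roll": 0,"fingers": 1},
    {"x": -0.02,"y": 0,"z": 0,"roll": 0,"fingers": 1},
    {"x": -0.03,"y": 0,"z": 0,"roll": 0,"fingers": 1},
    {"x": -0.03,"y": 0,"z": 0,"roll": 0,"fingers": 1},
    {"x": -0.03,"y": 0,"z": 0,"roll": 0,"fingers": 1},
    {"x": 0,"y": 0,"z": 0,"roll": 0,"fingers": 1},
  ],
)

```text
clock: 12.58
eef_pos: [0.535, -0.0013, 0.151]
tool_rot: [-0.009, 0.708, 0.006, 0.706]
ft_force: [1.6, 0.0, 0.8]
grip_width: 0.0857
```

Run:
```python
from h import *
where((0.518,-0.268,0.14),np.pi/2+.033)
grab('top','top1.png');grab('wrist','wrist3.png')
a=cv2.imread('pics/top1.png');b=cv2.imread('pics/wrist3.png')
cv2.imwrite('pics/m1.png',np.vstack([cv2.resize(a[130:290,200:520],(640,320)),cv2.resize(b,None,fx=.4,fy=.4).copy() if 0 else cv2.copyMakeBorder(cv2.resize(b,(400,250)),0,0,0,240,cv2.BORDER_CONSTANT)]))
```

```text
t 12.58 p [ 0.535  -0.0013  0.151 ] toolx [-0.003 -0.005 -1.   ] jawdir 1.592 F [1.6 0.  0.8] w 0.0857 j [ 0.    0.36 -0.05  1.17 -0.   -0.02]
shift in tool axes [ 0.0124 -0.2663 -0.0227]
roll -0.0118 or 3.1298
```

View pics/m1.png

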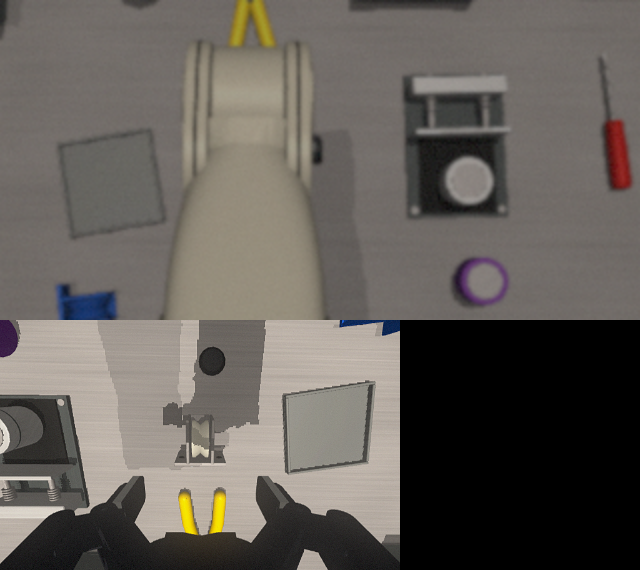

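Request:
arm_command(
  motion=[
    {"x": 0,"y": -0.03,"z": -0.003,"roll": 0,"fingers": 1},
    {"x": 0,"y": -0.035,"z": -0.003,"roll": 0,"fingers": 1},
    {"x": 0,"y": -0.035,"z": -0.003,"roll": 0,"fingers": 1},
    {"x": 0,"y": -0.035,"z": -0.003,"roll": 0,"fingers": 1},
    {"x": 0,"y": -0.035,"z": -0.003,"roll": 0,"fingers": 1},
    {"x": 0,"y": -0.035,"z": -0.003,"roll": 0,"fingers": 1},
    {"x": 0,"y": -0.03,"z": -0.003,"roll": 0,"fingers": 1},
    {"x": 0,"y": -0.02,"z": 0,"roll": 0,"fingers": 1},
    {"x": 0,"y": 0,"z": 0,"roll": 0,"fingers": 1},
  ],
)

```text
clock: 13.43
eef_pos: [0.5111, -0.2635, 0.1351]
tool_rot: [-0.01, 0.716, 0.011, 0.698]
ft_force: [0.3, -0.7, 0.9]
grip_width: 0.0853
```

Run:
```python
from h import *
where((0.518,-0.268,0.1),np.pi/2+.033)
c=grab('wrist','wrist4.png'); print(proj(c,[[.52,-.268,.066],[.5355,-.264,.012],[.579,-.2636,.06]]))
```

```text
t 13.43 p [ 0.5111 -0.2635  0.1351] toolx [-0.025  0.001 -1.   ] jawdir 1.6 F [ 0.3 -0.7  0.9] w 0.0853 j [-0.47  0.46  0.07  1.2  -0.01 -0.5 ]
shift in tool axes [ 0.0349 -0.0047  0.0077]
roll -0.0038 or 3.1378
[[314.7 225.2]
 [319.6 221.6]
 [318.5 291. ]]
```

View pics/wrist4.png

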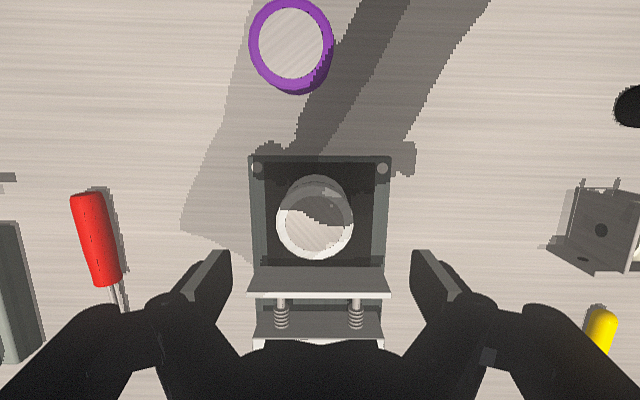

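Run:
```python
from h import *
c=ld('wrist4.png')
print(ray(c,314.5,221,.066))
im=cv2.imread('pics/wrist4.png'); cv2.imwrite('pics/crop5.png',cv2.resize(im[145:350,235:400],None,fx=3.8,fy=2.9,interpolation=cv2.INTER_CUBIC))
cv2.imwrite('pics/crop5.png',cv2.resize(im[145:345,235:400],None,fx=3,fy=3,interpolation=cv2.INTER_CUBIC))
```

```text
[ 0.5167 -0.2682  0.066 ]
```

View pics/crop5.png

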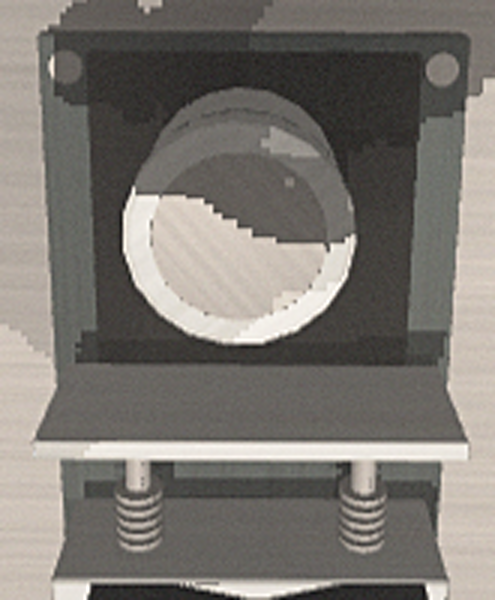

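Run:
```python
from h import *
c=ld('wrist4.png')
A=lambda x,y,z: ray(c,(x+.5)/3-.5+235,(y+.5)/3-.5+145,z)
a,b=A(35,441,.06),A(468,443,.06);print('fence',a,b,(a+b)/2,np.linalg.norm(a-b), 'yaw',np.arctan2(*((a-b)[[0,1]]*np.array([1,-1]))))
P=[A(87,52,.012),A(420,52,.012)];print('pad back',P,np.mean(P,0))
Q=[A(40,33,.008),A(470,36,.008)];print('base back',Q,np.mean(Q,0))
where((0.517,-0.268,0.027),np.pi/2+.033)
```

```text
fence [ 0.5813 -0.3227  0.06  ] [ 0.5786 -0.2044  0.06  ] [ 0.57995 -0.26355  0.06   ] 0.11833080748477971 yaw 0.022819368829210974
pad back [array([ 0.4811, -0.3153,  0.012 ]), array([ 0.4783, -0.2166,  0.012 ])] [ 0.4797  -0.26595  0.012  ]
base back [array([ 0.4763, -0.3299,  0.008 ]), array([ 0.4736, -0.2012,  0.008 ])] [ 0.47495 -0.26555  0.008  ]
t 13.48 p [ 0.5106 -0.2618  0.1347] toolx [-0.027  0.003 -1.   ] jawdir 1.6008 F [-1.5 -0.4 -0.7] w 0.0856 j [-0.47  0.46  0.07  1.2  -0.01 -0.5 ]
shift in tool axes [ 0.1075 -0.0068  0.0091]
roll -0.003 or 3.1386
```

Request:
arm_command(
  motion=[
    {"x": 0.02,"y": -0.003,"z": 0.004,"roll": 0,"fingers": 1},
    {"x": 0.025,"y": -0.003,"z": 0.003,"roll": 0,"fingers": 1},
    {"x": 0.025,"y": -0.001,"z": 0,"roll": 0,"fingers": 1},
    {"x": 0.02,"y": 0,"z": 0,"roll": 0,"fingers": 1},
    {"x": 0.01,"y": 0,"z": 0,"roll": 0,"fingers": 1},
    {"x": 0,"y": 0,"z": 0,"roll": 0,"fingers": 1},
  ],
)

```text
clock: 13.98
eef_pos: [0.5127, -0.2614, 0.0264]
tool_rot: [-0.009, 0.718, 0.015, 0.696]
ft_force: [-0.8, 0.7, -0.5]
grip_width: 0.0852
```

Run:
```python
from h import *
where((0.517,-0.268,0.026),np.pi/2+.033)
```

```text
t 13.98 p [ 0.5127 -0.2614  0.0264] toolx [-0.032  0.009 -0.999] jawdir 1.6045 F [-0.8  0.7 -0.5] w 0.0852 j [-0.47  0.57 -0.06  0.97 -0.01 -0.5 ]
shift in tool axes [ 0.0002 -0.0067  0.004 ]
roll 0.0007 or -3.1409
```

Request:
arm_command(
  motion=[
    {"x": 0,"y": -0.007,"z": 0.005,"roll": 0,"fingers": 1},
    {"x": 0,"y": 0,"z": 0,"roll": 0,"fingers": 0},
    {"x": 0,"y": 0,"z": 0,"roll": 0,"fingers": 0},
    {"x": 0,"y": 0,"z": 0,"roll": 0,"fingers": 0},
    {"x": 0,"y": 0,"z": 0,"roll": 0,"fingers": 0},
    {"x": 0,"y": 0,"z": 0,"roll": 0,"fingers": 0},
  ],
)

```text
clock: 14.48
eef_pos: [0.5197, -0.266, 0.0278]
tool_rot: [-0.01, 0.718, 0.017, 0.696]
ft_force: [0.5, -0.7, -3.0]
grip_width: 0.0568
```

Run:
```python
from h import *
where((0.517,-0.268,0.026),np.pi/2+.033)
grab('side','side1.png');im=cv2.imread('pics/side1.png'); cv2.imwrite('pics/crop6.png',cv2.resize(im[150:320,220:420],None,fx=3,fy=3,interpolation=cv2.INTER_CUBIC))
```

```text
t 14.48 p [ 0.5197 -0.266   0.0278] toolx [-0.032  0.009 -0.999] jawdir 1.6087 F [ 0.5 -0.7 -3. ] w 0.0568 j [-0.47  0.59 -0.03  0.99 -0.01 -0.51]
shift in tool axes [ 0.0019 -0.0019 -0.0027]
roll 0.0049 or -3.1367
```

View pics/crop6.png

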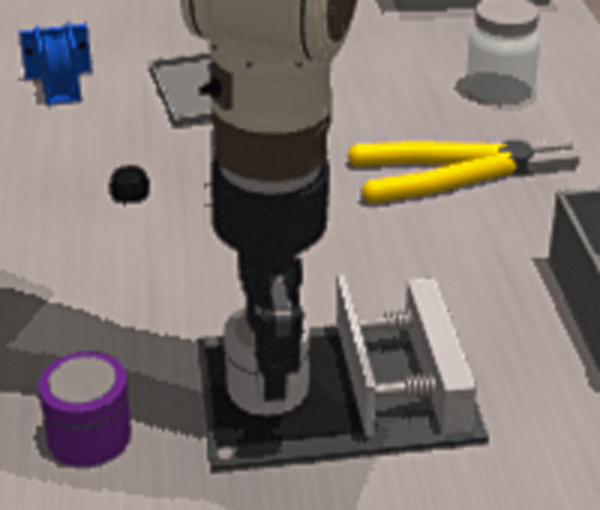

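Request:
arm_command(
  motion=[
    {"x": -0.015,"y": 0,"z": 0,"roll": 0,"fingers": 0},
    {"x": -0.025,"y": 0,"z": 0,"roll": 0,"fingers": 0},
    {"x": -0.03,"y": 0,"z": 0,"roll": 0,"fingers": 0},
    {"x": -0.03,"y": 0,"z": 0,"roll": 0,"fingers": 0},
    {"x": -0.025,"y": 0.015,"z": 0,"roll": 0,"fingers": 0},
    {"x": 0,"y": 0.025,"z": 0,"roll": 0,"fingers": 0},
    {"x": 0,"y": 0.03,"z": 0,"roll": 0,"fingers": 0},
    {"x": 0,"y": 0.035,"z": 0,"roll": 0,"fingers": 0},
    {"x": 0,"y": 0.035,"z": 0,"roll": 0,"fingers": 0},
    {"x": 0,"y": 0.035,"z": 0,"roll": 0,"fingers": 0},
    {"x": 0,"y": 0.035,"z": 0,"roll": 0,"fingers": 0},
  ],
)

```text
clock: 15.45
eef_pos: [0.5154, -0.0571, 0.1612]
tool_rot: [-0.004, 0.717, 0.011, 0.697]
ft_force: [0.9, 0.7, -2.4]
grip_width: 0.057
```

Run:
```python
from h import *
where((0.519,0.191,0.13),np.pi/2+.033)
```

```text
t 15.45 p [ 0.5154 -0.0571  0.1612] toolx [-0.03  0.01 -1.  ] jawdir 1.592 F [ 0.9  0.7 -2.4] w 0.057 j [-0.11  0.34 -0.04  1.22  0.01 -0.14]
shift in tool axes [0.0336 0.2476 0.0098]
roll -0.0118 or 3.1298
```

Request:
arm_command(
  motion=[
    {"x": 0,"y": 0.035,"z": 0,"roll": 0,"fingers": 0},
    {"x": 0,"y": 0.035,"z": 0,"roll": 0,"fingers": 0},
    {"x": 0,"y": 0.035,"z": 0,"roll": 0,"fingers": 0},
    {"x": 0,"y": 0.035,"z": 0,"roll": 0,"fingers": 0},
    {"x": 0,"y": 0.035,"z": 0,"roll": 0,"fingers": 0},
    {"x": 0,"y": 0.03,"z": 0,"roll": 0,"fingers": 0},
    {"x": 0,"y": 0.02,"z": 0,"roll": 0,"fingers": 0},
    {"x": 0.005,"y": 0.01,"z": 0,"roll": 0,"fingers": 0},
    {"x": 0,"y": 0,"z": 0,"roll": 0,"fingers": 0},
  ],
)

```text
clock: 16.2
eef_pos: [0.5057, 0.1959, 0.1598]
tool_rot: [-0.005, 0.717, 0.015, 0.697]
ft_force: [-0.3, 0.1, -2.1]
grip_width: 0.0568
```

Run:
```python
from h import *
where((0.519,0.191,0.021),np.pi/2+.033)
```

```text
t 16.2 p [0.5057 0.1959 0.1598] toolx [-0.028  0.013 -1.   ] jawdir 1.5997 F [-0.3  0.1 -2.1] w 0.0568 j [0.36 0.38 0.01 1.22 0.02 0.33]
shift in tool axes [ 0.1383 -0.0072  0.0169]
roll -0.0041 or 3.1375
```

Request:
arm_command(
  motion=[
    {"x": 0.02,"y": -0.004,"z": 0.008,"roll": 0,"fingers": 0},
    {"x": 0.025,"y": -0.004,"z": 0.008,"roll": 0,"fingers": 0},
    {"x": 0.03,"y": 0,"z": 0,"roll": 0,"fingers": 0},
    {"x": 0.025,"y": 0,"z": 0,"roll": 0,"fingers": 0},
    {"x": 0.02,"y": 0,"z": 0,"roll": 0,"fingers": 0},
    {"x": 0.01,"y": 0,"z": 0,"roll": 0,"fingers": 0},
    {"x": 0,"y": 0,"z": 0,"roll": 0,"fingers": 0},
  ],
)

```text
clock: 16.78
eef_pos: [0.5205, 0.181, 0.0251]
tool_rot: [-0.004, 0.716, 0.011, 0.698]
ft_force: [-0.5, 0.6, -2.4]
grip_width: 0.0573
```

Run:
```python
from h import *
where((0.519,0.191,0.021),np.pi/2+.033)
```

```text
t 16.78 p [0.5205 0.181  0.0251] toolx [-0.024  0.009 -1.   ] jawdir 1.5927 F [-0.5  0.6 -2.4] w 0.0573 j [ 0.33  0.53 -0.15  0.92  0.02  0.3 ]
shift in tool axes [ 0.0042  0.01   -0.0012]
roll -0.0111 or 3.1305
```

Request:
arm_command(
  motion=[
    {"x": 0.003,"y": 0.01,"z": 0,"roll": 0,"fingers": 0},
    {"x": 0.003,"y": 0,"z": 0,"roll": 0,"fingers": 0},
  ],
)

```text
clock: 16.95
eef_pos: [0.5203, 0.1888, 0.019]
tool_rot: [-0.003, 0.716, 0.009, 0.698]
ft_force: [-0.2, 0.2, -2.5]
grip_width: 0.0566
```

Run:
```python
from h import *
where((0.519,0.191,0.020),np.pi/2+.033)
```

```text
t 16.95 p [0.5203 0.1888 0.019 ] toolx [-0.026  0.008 -1.   ] jawdir 1.5883 F [-0.2  0.2 -2.5] w 0.0566 j [ 0.34  0.54 -0.14  0.91  0.02  0.32]
shift in tool axes [-0.0009  0.0022 -0.0012]
roll -0.0155 or 3.1261
```

Request:
arm_command(
  motion=[
    {"x": 0,"y": 0,"z": 0,"roll": 0,"fingers": 1},
    {"x": 0,"y": 0,"z": 0,"roll": 0,"fingers": 1},
    {"x": 0,"y": 0,"z": 0,"roll": 0,"fingers": 1},
    {"x": 0,"y": 0,"z": 0,"roll": 0,"fingers": 1},
    {"x": 0,"y": 0,"z": 0,"roll": 0,"fingers": 1},
    {"x": -0.015,"y": 0,"z": 0,"roll": 0,"fingers": 1},
    {"x": -0.025,"y": 0,"z": 0,"roll": 0,"fingers": 1},
    {"x": -0.03,"y": 0,"z": 0,"roll": 0,"fingers": 1},
    {"x": -0.03,"y": 0,"z": 0,"roll": 0,"fingers": 1},
    {"x": -0.03,"y": 0,"z": 0,"roll": 0,"fingers": 1},
    {"x": 0,"y": 0,"z": 0,"roll": 0,"fingers": 1},
  ],
)

```text
clock: 17.87
eef_pos: [0.5257, 0.1885, 0.1601]
tool_rot: [-0.003, 0.713, 0.01, 0.701]
ft_force: [1.7, 0.8, 0.8]
grip_width: 0.0851
```

Run:
```python
from h import *
where((0.528,0.0,0.14),np.pi/2+.03)
c=grab('wrist','wrist5.png'); print(proj(c,[[.517,.19,.058],[.517,.19,.004]]))
```

```text
t 17.87 p [0.5257 0.1885 0.1601] toolx [-0.017  0.011 -1.   ] jawdir 1.5894 F [1.7 0.8 0.8] w 0.0851 j [0.34 0.4  0.05 1.23 0.02 0.32]
shift in tool axes [ 0.0181 -0.1887 -0.0009]
roll -0.0114 or 3.1302
[[321.8 191.3]
 [321.  178.7]]
```

View pics/wrist5.png

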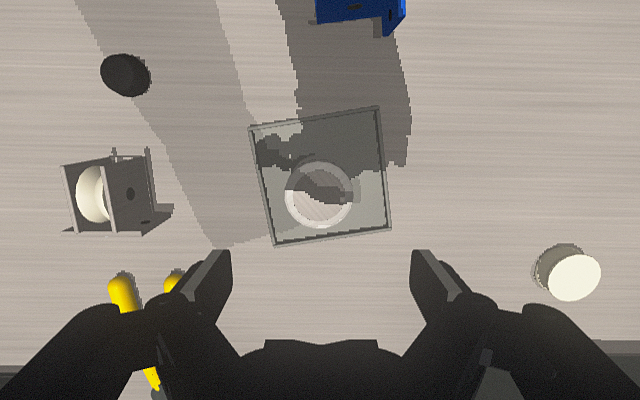

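The tin stands centred in the tray (lid at about (319,194), expected (322,191)) and has been released. Now back to the pulley.

Request:
arm_command(
  motion=[
    {"x": 0,"y": -0.025,"z": 0,"roll": 0,"fingers": 1},
    {"x": 0,"y": -0.035,"z": 0,"roll": 0,"fingers": 1},
    {"x": 0,"y": -0.035,"z": 0,"roll": 0,"fingers": 1},
    {"x": 0,"y": -0.035,"z": 0,"roll": 0,"fingers": 1},
    {"x": 0,"y": -0.03,"z": 0,"roll": 0,"fingers": 1},
    {"x": 0.01,"y": -0.015,"z": 0,"roll": 0,"fingers": 1},
    {"x": 0,"y": 0,"z": 0,"roll": 0,"fingers": 1},
  ],
)

```text
clock: 18.5
eef_pos: [0.527, 0.0092, 0.1425]
tool_rot: [-0.006, 0.714, 0.013, 0.7]
ft_force: [-0.5, 0.5, -0.1]
grip_width: 0.0854
```

Run:
```python
from h import *
where((0.528,0.0,0.12),np.pi/2+.02)
c=grab('wrist','wrist6.png')
im=cv2.imread('pics/wrist6.png'); cv2.imwrite('pics/crop7.png',cv2.resize(im[130:290,230:430],None,fx=3.5,fy=3.5,interpolation=cv2.INTER_CUBIC))
```

```text
t 18.5 p [0.527  0.0092 0.1425] toolx [-0.019  0.01  -1.   ] jawdir 1.5972 F [-0.5  0.5 -0.1] w 0.0854 j [ 0.01  0.36 -0.06  1.16  0.01 -0.02]
shift in tool axes [ 0.0224 -0.0095  0.0011]
roll 0.0064 or -3.1351
```

View pics/crop7.png

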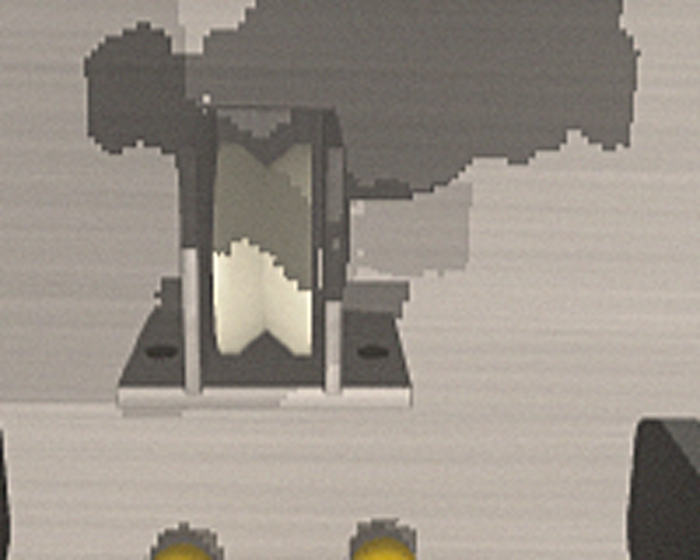

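Run:
```python
from h import *
c=ld('wrist6.png')
A=lambda x,y,z: ray(c,(x+.5)/3.5-.5+230,(y+.5)/3.5-.5+130,z)
a,b=A(118,404,.056),A(412,404,.056); v=(b-a)[:2]; yaw=np.arctan2(v[1],v[0])-np.pi/2
ctr=(a+b)[:2]/2-.03*np.array([np.cos(yaw),np.sin(yaw)]); print(a,b,np.linalg.norm(v),'yaw',yaw,'ctr',ctr)
l,r=A(186,390,.062),A(341,390,.062); print((l+r)/2,np.linalg.norm(l-r))
where((ctr[0]-.004,ctr[1],.03),np.pi/2+yaw)
```

```text
[ 0.561  -0.0366  0.056 ] [0.5595 0.0327 0.056 ] 0.06931623186527092 yaw 0.02164164231380461 ctr [ 0.53025703 -0.0025992 ]
[ 0.5542  -0.00215  0.062  ] 0.03550901294037896
t 18.55 p [0.5276 0.0103 0.1435] toolx [-0.018  0.011 -1.   ] jawdir 1.5979 F [-0.   0.6 -0.5] w 0.0855 j [ 0.01  0.36 -0.06  1.16  0.01 -0.01]
shift in tool axes [ 0.1133 -0.0142  0.0003]
roll 0.0055 or -3.1361
```

Request:
arm_command(
  motion=[
    {"x": 0.02,"y": -0.007,"z": 0,"roll": 0,"fingers": 1},
    {"x": 0.025,"y": -0.007,"z": 0,"roll": 0,"fingers": 1},
    {"x": 0.025,"y": 0,"z": 0,"roll": 0,"fingers": 1},
    {"x": 0.025,"y": 0,"z": 0,"roll": 0,"fingers": 1},
    {"x": 0.013,"y": 0,"z": 0,"roll": 0,"fingers": 1},
    {"x": 0,"y": 0,"z": 0,"roll": 0,"fingers": 1},
  ],
)

```text
clock: 19.05
eef_pos: [0.5285, 0.0033, 0.033]
tool_rot: [-0.006, 0.711, 0.017, 0.703]
ft_force: [0.1, 0.1, -0.6]
grip_width: 0.0856
```

Run:
```python
from h import *
where((.526,-.0026,.03),np.pi/2+.022)
```

```text
t 19.05 p [0.5285 0.0033 0.033 ] toolx [-0.012  0.014 -1.   ] jawdir 1.6035 F [ 0.1  0.1 -0.6] w 0.0856 j [-0.    0.47 -0.21  0.9   0.01 -0.03]
shift in tool axes [ 0.0029 -0.0058 -0.0027]
roll 0.0107 or -3.1309
```

Request:
arm_command(
  motion=[
    {"x": 0.003,"y": -0.006,"z": -0.004,"roll": 0.01,"fingers": 1},
    {"x": 0,"y": 0,"z": 0,"roll": 0,"fingers": 0},
    {"x": 0,"y": 0,"z": 0,"roll": 0,"fingers": 0},
    {"x": 0,"y": 0,"z": 0,"roll": 0,"fingers": 0},
    {"x": 0,"y": 0,"z": 0,"roll": 0,"fingers": 0},
    {"x": 0,"y": 0,"z": 0,"roll": 0,"fingers": 0},
    {"x": 0,"y": 0,"z": 0,"roll": 0,"fingers": 0},
  ],
)

```text
clock: 19.63
eef_pos: [0.5268, -0.0005, 0.0337]
tool_rot: [-0.004, 0.709, 0.014, 0.705]
ft_force: [-0.3, 0.1, -3.3]
grip_width: 0.0352
```

Run:
```python
from h import *
where((.51,-.265,.12),np.pi/2+.025)
```

```text
t 19.63 p [ 5.268e-01 -5.000e-04  3.370e-02] toolx [-0.007  0.015 -1.   ] jawdir 1.5968 F [-0.3  0.1 -3.3] w 0.0352 j [-0.01  0.47 -0.22  0.89  0.01 -0.04]
shift in tool axes [-0.09   -0.2626 -0.0243]
roll 0.001 or -3.1406
```

Request:
arm_command(
  motion=[
    {"x": -0.02,"y": 0,"z": 0,"roll": 0,"fingers": 0},
    {"x": -0.03,"y": 0,"z": 0,"roll": 0,"fingers": 0},
    {"x": -0.03,"y": -0.015,"z": -0.004,"roll": 0,"fingers": 0},
    {"x": 0,"y": -0.03,"z": -0.004,"roll": 0,"fingers": 0},
    {"x": 0,"y": -0.035,"z": -0.004,"roll": 0,"fingers": 0},
    {"x": 0,"y": -0.035,"z": -0.004,"roll": 0,"fingers": 0},
    {"x": 0,"y": -0.035,"z": 0,"roll": 0,"fingers": 0},
    {"x": 0,"y": -0.035,"z": 0,"roll": 0,"fingers": 0},
    {"x": 0,"y": -0.03,"z": 0,"roll": 0,"fingers": 0},
    {"x": 0,"y": -0.025,"z": 0,"roll": 0,"fingers": 0},
    {"x": 0,"y": -0.01,"z": 0,"roll": 0,"fingers": 0},
    {"x": 0,"y": 0,"z": 0,"roll": 0,"fingers": 0},
  ],
)

```text
clock: 20.63
eef_pos: [0.5158, -0.2611, 0.1111]
tool_rot: [-0.006, 0.711, 0.017, 0.703]
ft_force: [0.7, 0.7, -2.7]
grip_width: 0.035
```

Run:
```python
from h import *
where((.515,-.265,.055),np.pi/2+.025)
c=grab('wrist','wrist7.png');grab('side','side2.png')
```

```text
t 20.63 p [ 0.5158 -0.2611  0.1111] toolx [-0.011  0.016 -1.   ] jawdir 1.6026 F [ 0.7  0.7 -2.7] w 0.035 j [-0.47  0.48  0.04  1.14  0.01 -0.51]
shift in tool axes [ 0.056  -0.0048 -0.0004]
roll 0.0068 or -3.1348
```

View pics/wrist7.png

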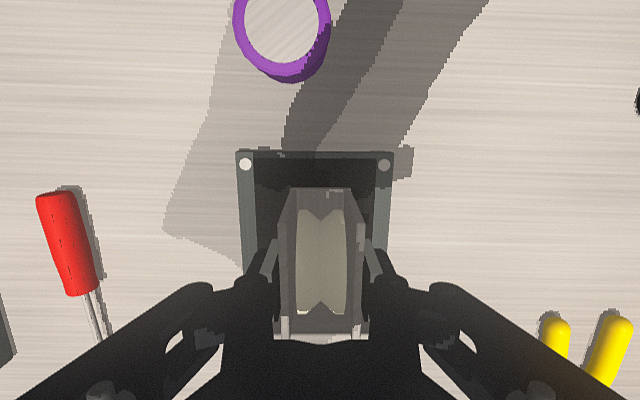

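View pics/side2.png

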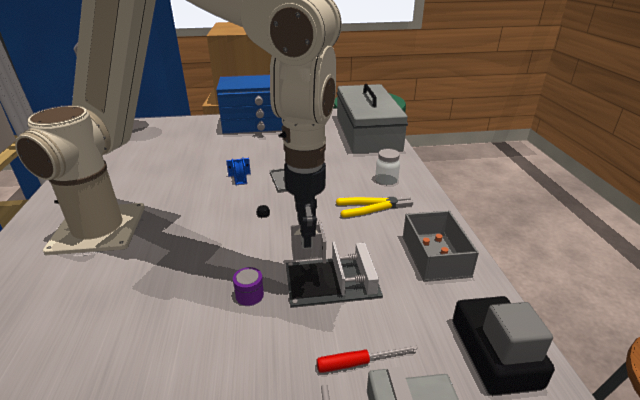

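Request:
arm_command(
  motion=[
    {"x": 0.015,"y": -0.005,"z": 0,"roll": 0.01,"fingers": 0},
    {"x": 0.02,"y": 0,"z": 0,"roll": 0,"fingers": 0},
    {"x": 0.015,"y": 0,"z": 0,"roll": 0,"fingers": 0},
    {"x": 0.006,"y": 0,"z": 0,"roll": 0,"fingers": 0},
    {"x": 0,"y": 0,"z": 0,"roll": 0,"fingers": 0},
  ],
)

```text
clock: 21.15
eef_pos: [0.5163, -0.2536, 0.0543]
tool_rot: [-0.004, 0.711, 0.02, 0.703]
ft_force: [-0.4, -0.5, -3.4]
grip_width: 0.0351
```

Run:
```python
from h import *
where((.54,-.265,.0457),np.pi/2+.025)
```

```text
t 21.15 p [ 0.5163 -0.2536  0.0543] toolx [-0.011  0.021 -1.   ] jawdir 1.6048 F [-0.4 -0.5 -3.4] w 0.0351 j [-0.46  0.53 -0.04  1.01  0.01 -0.5 ]
shift in tool axes [ 0.0081 -0.0124  0.0233]
roll 0.009 or -3.1326
```

Request:
arm_command(
  motion=[
    {"x": 0,"y": -0.012,"z": 0,"roll": 0.01,"fingers": 0},
    {"x": 0.004,"y": -0.003,"z": 0,"roll": 0,"fingers": 0},
    {"x": 0.003,"y": 0,"z": 0,"roll": 0,"fingers": 0},
  ],
)

```text
clock: 21.4
eef_pos: [0.5182, -0.2667, 0.0486]
tool_rot: [-0.002, 0.71, 0.018, 0.704]
ft_force: [0.6, 0.7, -3.7]
grip_width: 0.0351
```

Run:
```python
from h import *
where((.54,-.265,.0457),np.pi/2+.025)
```

```text
t 21.4 p [ 0.5182 -0.2667  0.0486] toolx [-0.01   0.021 -1.   ] jawdir 1.5991 F [ 0.6  0.7 -3.7] w 0.0351 j [-0.48  0.55 -0.03  1.01  0.01 -0.51]
shift in tool axes [0.0027 0.001  0.0218]
roll 0.0033 or -3.1383
```

Request:
arm_command(
  motion=[
    {"x": 0.003,"y": 0,"z": 0,"roll": 0,"fingers": 0},
    {"x": 0.001,"y": 0,"z": 0,"roll": 0,"fingers": 0},
  ],
)

```text
clock: 21.57
eef_pos: [0.519, -0.2672, 0.0451]
tool_rot: [-0.003, 0.71, 0.017, 0.704]
ft_force: [-0.2, -0.2, -3.6]
grip_width: 0.0352
```

Request:
arm_command(
  motion=[
    {"x": 0.002,"y": 0,"z": 0,"roll": 0,"fingers": 0},
  ],
)

```text
clock: 21.65
eef_pos: [0.5192, -0.2673, 0.0447]
tool_rot: [-0.003, 0.709, 0.017, 0.705]
ft_force: [-6.5, 3.6, 18.4]
grip_width: 0.035
```

Run:
```python
from h import *
where((.54,-.265,.0457),np.pi/2+.025)
grab('side','side3.png');im=cv2.imread('pics/side3.png'); cv2.imwrite('pics/crop8.png',cv2.resize(im[200:320,260:400],None,fx=4.5,fy=4.5,interpolation=cv2.INTER_CUBIC))
```

```text
t 21.65 p [ 0.5192 -0.2673  0.0447] toolx [-0.007  0.02  -1.   ] jawdir 1.5984 F [-6.5  3.6 18.4] w 0.035 j [-0.48  0.56 -0.03  1.    0.01 -0.51]
shift in tool axes [-0.0011  0.0017  0.0208]
roll 0.0026 or -3.139
```

View pics/crop8.png

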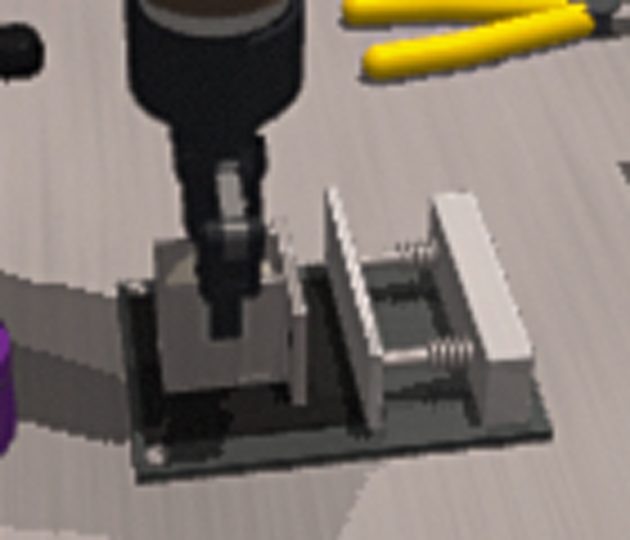

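Request:
arm_command(
  motion=[
    {"x": -0.002,"y": 0.002,"z": 0,"roll": 0,"fingers": 0},
    {"x": 0,"y": 0,"z": 0.01,"roll": 0,"fingers": 0},
    {"x": 0,"y": 0,"z": 0.008,"roll": 0,"fingers": 0},
    {"x": 0,"y": 0,"z": 0,"roll": 0,"fingers": 0},
  ],
)

```text
clock: 22.03
eef_pos: [0.5382, -0.265, 0.0489]
tool_rot: [-0.003, 0.708, 0.016, 0.706]
ft_force: [0.1, 0.3, -3.6]
grip_width: 0.0355
```

Run:
```python
from h import *
where((.5566,-.2645,.0452),np.pi/2+.025)
```

```text
t 22.03 p [ 0.5382 -0.265   0.0489] toolx [-0.004  0.019 -1.   ] jawdir 1.5975 F [ 0.1  0.3 -3.6] w 0.0355 j [-0.47  0.58  0.02  1.02  0.02 -0.49]
shift in tool axes [ 0.0036 -0.0001  0.0185]
roll 0.0017 or -3.1399
```

Request:
arm_command(
  motion=[
    {"x": 0.003,"y": 0,"z": 0.006,"roll": 0,"fingers": 0},
  ],
)

```text
clock: 22.12
eef_pos: [0.5439, -0.2649, 0.0462]
tool_rot: [-0.003, 0.709, 0.016, 0.705]
ft_force: [-0.5, 0.5, -0.1]
grip_width: 0.0349
```

Request:
arm_command(
  motion=[
    {"x": 0,"y": 0,"z": 0.004,"roll": 0,"fingers": 0},
  ],
)

```text
clock: 22.2
eef_pos: [0.5469, -0.2647, 0.0454]
tool_rot: [-0.003, 0.71, 0.016, 0.704]
ft_force: [-4.4, -1.1, -1.1]
grip_width: 0.0352
```

Request:
arm_command(
  motion=[
    {"x": 0,"y": 0,"z": 0.003,"roll": 0,"fingers": 0},
  ],
)

```text
clock: 22.28
eef_pos: [0.5483, -0.2646, 0.0449]
tool_rot: [-0.003, 0.711, 0.016, 0.703]
ft_force: [-10.3, 1.6, 10.1]
grip_width: 0.0354
```

Run:
```python
from h import *
where((.5566,-.2645,.0452),np.pi/2+.025)
```

```text
t 22.28 p [ 0.5483 -0.2646  0.0449] toolx [-0.012  0.019 -1.   ] jawdir 1.5969 F [-10.3   1.6  10.1] w 0.0354 j [-0.46  0.6   0.05  1.04  0.01 -0.48]
shift in tool axes [-0.0004 -0.0001  0.0083]
roll 0.0011 or -3.1404
```

Request:
arm_command(
  motion=[
    {"x": -0.001,"y": 0,"z": 0.006,"roll": 0,"fingers": 0},
  ],
)

```text
clock: 22.37
eef_pos: [0.5507, -0.2645, 0.0453]
tool_rot: [-0.002, 0.714, 0.016, 0.7]
ft_force: [-10.1, -0.5, 2.4]
grip_width: 0.0353
```

Request:
arm_command(
  motion=[
    {"x": -0.001,"y": 0,"z": 0.005,"roll": 0,"fingers": 0},
  ],
)

```text
clock: 22.45
eef_pos: [0.552, -0.2644, 0.0455]
tool_rot: [-0.002, 0.717, 0.015, 0.697]
ft_force: [-11.6, -0.9, 3.3]
grip_width: 0.0352
```

Run:
```python
from h import *
where((.5566,-.2645,.0452),np.pi/2+.025)
grab('side','side4.png');im=cv2.imread('pics/side4.png'); cv2.imwrite('pics/crop9.png',cv2.resize(im[200:320,260:400],None,fx=4.5,fy=4.5,interpolation=cv2.INTER_CUBIC))
```

```text
t 22.45 p [ 0.552  -0.2644  0.0455] toolx [-0.028  0.019 -0.999] jawdir 1.5948 F [-11.6  -0.9   3.3] w 0.0352 j [-0.45  0.62  0.08  1.07  0.   -0.47]
shift in tool axes [ 0.0002 -0.0002  0.0046]
roll -0.001 or 3.1406
```

View pics/crop9.png

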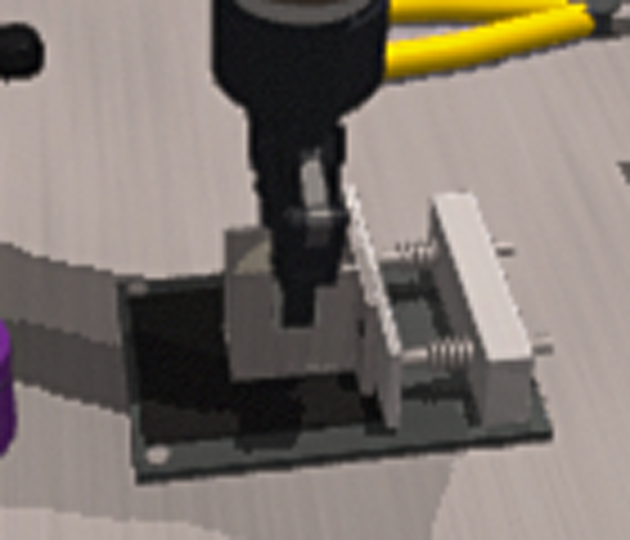

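Run:
```python
from h import *
c=ld('side3.png')
ex=np.array([np.cos(.025),np.sin(.025)]);ey=np.array([-ex[1],ex[0]]);f=np.array([.58,-.2636])
for d in(0,.005,.01,.015):
  P=[[*(f+ex*d-ey*.06),.06],[*(f+ex*d+ey*.06),.06],[*(f+ex*d-ey*.06),.014]]
  p=proj(c,P); print(d,p.tolist(),((p-[260,200]+.5)*4.5-.5).round().tolist())
a=cv2.imread('pics/side3.png');b=cv2.imread('pics/side4.png')
A=[cv2.resize(i[230:310,320:400],None,fx=5,fy=5,interpolation=cv2.INTER_CUBIC) for i in(a,b)]
cv2.imwrite('pics/m2.png',np.hstack(A))
```

```text
0 [[342.0, 278.4], [331.6, 241.0], [341.4, 295.3]] [[371.0, 355.0], [324.0, 186.0], [368.0, 431.0]]
0.005 [[344.5, 278.1], [333.8, 240.8], [343.8, 295.0]] [[382.0, 353.0], [334.0, 185.0], [379.0, 429.0]]
0.01 [[347.0, 277.8], [336.1, 240.6], [346.3, 294.8]] [[393.0, 352.0], [344.0, 184.0], [390.0, 428.0]]
0.015 [[349.5, 277.6], [338.3, 240.4], [348.7, 294.5]] [[404.0, 351.0], [354.0, 184.0], [401.0, 427.0]]
```

View pics/m2.png

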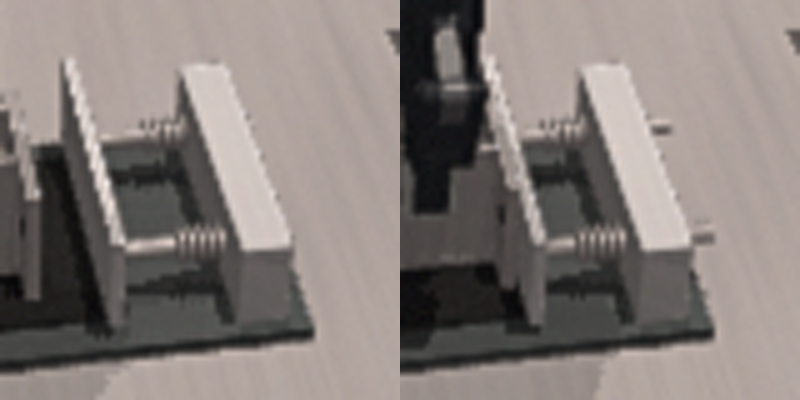

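Request:
arm_command(
  motion=[
    {"x": 0,"y": 0,"z": 0.006,"roll": 0,"fingers": 0},
  ],
)

```text
clock: 22.58
eef_pos: [0.5534, -0.2644, 0.0457]
tool_rot: [-0.001, 0.72, 0.015, 0.693]
ft_force: [-17.0, 0.1, 15.7]
grip_width: 0.035
```

Run:
```python
from h import *
where()
for i in range(3): camera('top'); where()
grab('side','side5.png')
a=cv2.imread('pics/side3.png');b=cv2.imread('pics/side5.png')
A=[cv2.resize(i[230:310,320:400],None,fx=5,fy=5,interpolation=cv2.INTER_CUBIC) for i in(a,b)]
cv2.imwrite('pics/m3.png',np.hstack(A))
```

```text
t 22.58 p [ 0.5534 -0.2644  0.0457] toolx [-0.038  0.019 -0.999] jawdir 1.5935 F [-17.    0.1  15.7] w 0.035 j [-0.45  0.62  0.1   1.08  0.   -0.47]
t 22.63 p [ 0.5542 -0.2644  0.0458] toolx [-0.038  0.019 -0.999] jawdir 1.5939 F [-13.3   0.1   7.1] w 0.035 j [-0.45  0.63  0.1   1.09  0.   -0.47]
t 22.68 p [ 0.5541 -0.2644  0.0457] toolx [-0.037  0.019 -0.999] jawdir 1.594 F [-13.3  -0.7   8.5] w 0.035 j [-0.45  0.63  0.1   1.08  0.   -0.47]
t 22.73 p [ 0.5541 -0.2644  0.0457] toolx [-0.037  0.019 -0.999] jawdir 1.594 F [-12.5  -0.1   7.3] w 0.0351 j [-0.45  0.63  0.1   1.08  0.   -0.47]
```

View pics/m3.png

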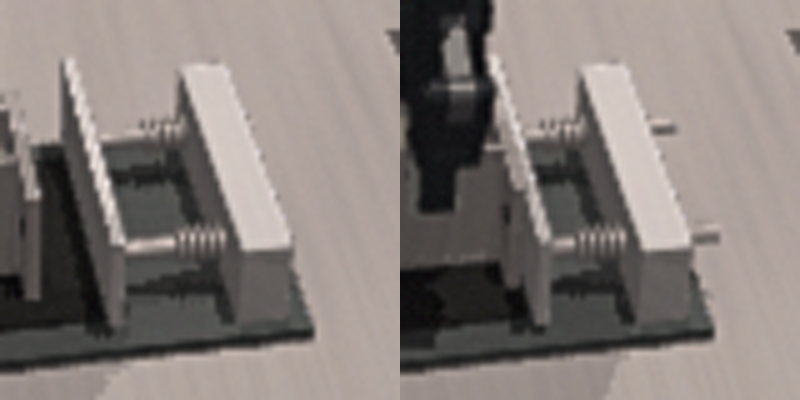

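The fence is pushed in about 10 mm (its corner moved ~5 px from rest in the side view) with the pulley on the pad. The arm holds its last target during camera calls, so I'll hold there and monitor.

Run:
```python
from h import *
F=[];p=[]
for i in range(60):
    camera(('side','top','wrist')[i%3]); o=get_obs(); F.append(o['ft_force']); p.append(o['eef_pos'])
F=np.array(F);p=np.array(p);print(F.mean(0),F.min(0),F.max(0));print(p[0],p[-1],np.ptp(p,0))
where()
a=grab('wrist','wrist9.png');b=grab('top','top9.png');s=grab('side','side9.png')
f=lambda c:c['frame'][:,:,::-1]
L=cv2.resize(f(s)[200:320,260:400],None,fx=2.8,fy=2.5); T=cv2.resize(f(b)[150:270,220:480],(392,300))
W=cv2.resize(f(a),(392,245))
cv2.imwrite('pics/m4.png',np.hstack([np.vstack([cv2.resize(L,(392,300)),W]),np.vstack([T,cv2.resize(f(s)[140:220,200:328],(392,245))])]))
```

```text
[-12.39452051   0.25420268   7.37923079] [-13.31007616  -0.6564059    6.46729511] [-11.36315185   0.90997659   8.45901074]
[ 0.55412058 -0.26435035  0.04569915] [ 0.55413815 -0.26437404  0.04569553] [7.42257746e-05 8.58849912e-05 5.41060004e-05]
t 25.78 p [ 0.5541 -0.2644  0.0457] toolx [-0.037  0.019 -0.999] jawdir 1.594 F [-11.7  -0.4   7.5] w 0.0349 j [-0.45  0.62  0.1   1.08  0.   -0.47]
```

View pics/m4.png

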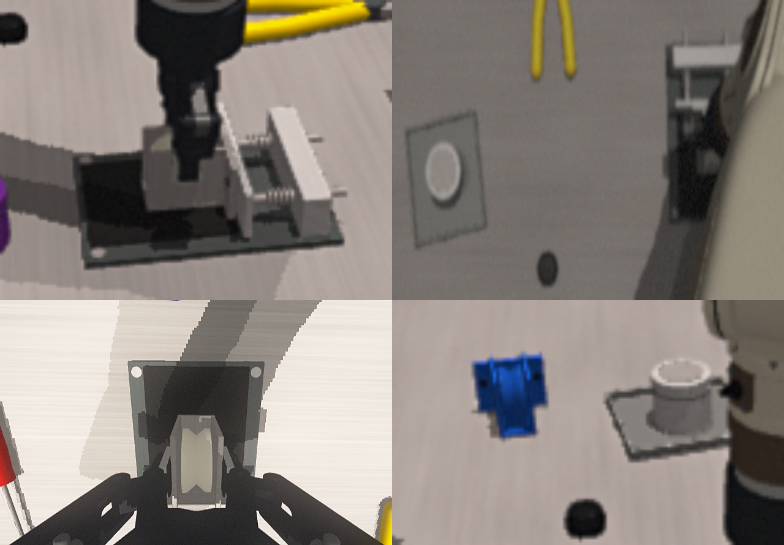

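Run:
```python
from h import *
s=cv2.imread('pics/side9.png'); cv2.imwrite('pics/z.png',cv2.resize(s[235:305,300:370],None,fx=8,fy=8,interpolation=cv2.INTER_CUBIC))
c=ld('side9.png')
ex=np.array([np.cos(.025),np.sin(.025)]);ey=np.array([-ex[1],ex[0]])
f=np.array([.58,-.2636])+.010*ex; o=f-.03*ex
for n,a,b,z in(('rear bottom near',-34,-18,12),('rear top near',-34,-18,74),('front bottom near',24,-18,12),('plate bot near',30,-35,12),('plate top',30,-35,68)):
    p=proj(c,[*(o+ex*a/1e3+ey*b/1e3),z/1e3])[0]; print(n,((p-[300,235]+.5)*8-.5).round())
```

```text
rear bottom near [102. 398.]
rear top near [ 98. 216.]
front bottom near [320. 375.]
plate bot near [354. 418.]
plate top [360. 254.]
```

View pics/z.png

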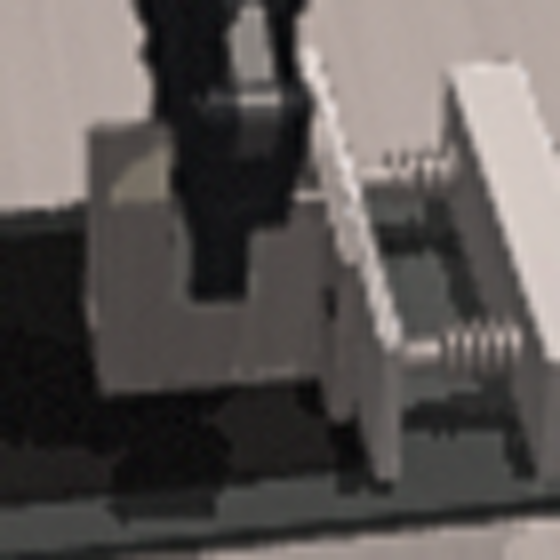

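Run:
```python
from h import *
where(); print(job_done())
```

```text
t 25.93 p [ 0.5541 -0.2644  0.0457] toolx [-0.037  0.019 -0.999] jawdir 1.594 F [-12.5  -0.    8.7] w 0.0352 j [-0.45  0.62  0.1   1.08  0.   -0.47]
the job is handed in; nothing more can be done
None
```

The tin stands upright and released in the tray, and the pulley is held pressed against the fence. I handed the job in at 25.9 s. I parked the pulley on the bare bench, moved the tin to the tray, then gripped the pulley again, set it on the pad and pushed it into the fence.

**Last checks:**
- **Fence travel and push:** the side view put the fence about 10 mm in, so about 10 N by the spring data. I held this for 3 s with the arm still to within 0.1 mm.
- **Pulley:** its corners were within about half an image pixel of where an upright, square pulley on the pad should appear. It looks within about 2 mm of mid-fence; that figure comes from the gripper's position, not from seeing the plate.
- **Tin:** it is in the middle of the tray within a few millimetres, judged from the pictures. I saw no bystander moved in the pictures I took; the last ones did not show all of them.

**What disagreed:**
- The wrist force read about 12.4 N along the push, not 10. I put the extra down to friction, because the pulley also bears on the pad with about 10 N. I could not measure the fence force separately.
- Early on, the last joint ran into its limit and left the tool tilted 0.05 rad. I undid that before the first grasp, by rolling to the opposite limit.
- The tool is pitched about 0.04 rad under load at the end. The pulley itself shows no visible pitch.

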